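Empty the drying box after a run

ROBOT

A 6-joint arm with a two-finger parallel gripper is mounted at the origin on a cart in front of the work surface, level with it; the furniture and walls round the work are solid. World frame = base frame: x ahead of the robot, y to its left, z up, the work surface at z = 0. Lengths are in mm, angles in rad, forces in N, time in s.
With the tool pointing down it reaches from about 275 to 750 mm from the base axis. Payload 10.2 kg.
Tool frame: the origin (TCP) lies on the centre line of the jaws, within the pads' length; the fingertips stand 19 mm ahead of it and the grasp point (between the pads) is the TCP; z points along the fingers, y is the line along which they close (so a half turn about z gives the same grasp; the last joint's range is limited). The gripper opens to 88 mm and grips with 3 to 60 N. Pads are 18 mm wide; open, the fingers measure 123 mm over their backs; the gripper's body (75 mm by 187 mm) begins 45 mm behind the grasp point.
Start: joints at [-1.459, 0.313, 1.498, -0, 1.331, -0.223], TCP at [172.492, -495.861, 257.72] pointing down, gripper open.
Joint ranges: [-2.94, 2.94], [-0.97, 2.17], [0.19, 2.56], [-1.23, 4.37], [0.02, 3.11], [-2.88, 2.88]. Speed limits (rad/s): [2.39, 2.39, 3.01, 3.14, 3.14, 3.14].

INTERFACE

Orientations are given as a rotation vector (axis times angle).
In Python, from bench import arm gives the robot as it stands.
- The arm moves only by the tool apply_moves, never from a script. Its argument "steps" is a list of rows, each a list of 2 entries, a list of its own where there are three numbers: the shift along the tool's x, y, z in m, then the turn, a rotation vector about the tool's x, y, z in degrees. A call has 1 to 5 rows; each row shifts and turns the commanded pose from where the row before left it, along the tool's axes as they then stand; what a row does not reach is not made up. A row lasts 1/12 s, in which the tool goes at most 41.7 mm and 7.16 degrees, less where a joint would pass 70% of its speed; a pose out of reach is approached as far as the arm can. A call with a gripper value outside its range is refused whole. "grip" is the opening, from 0 (shut) to 1 (fully open), set as the call begins (left out, the last holds). The fingers move at their own pace and stop on an object; the grip force is fixed at half the most. Time passes only in rows, so rows that do not move let the fingers close. It gives the time, the measured TCP pose, the force, the opening and the grip force at its end, in the units of the state.
- arm.read_state(): the state, without advancing time (a new reading comes with each control period).
- arm.read_camera(name): name is "side" or "top" or "wrist"; returns (picture, depth): 420x560x3 uint8, red, green, blue; 420x560 float32, mm along the optical axis (not along the pixel's ray), 0 where there is no reading.
- arm.get_calibration(name): a dict with "fx", "fy", "cx", "cy" (pixels), "eye" and "rotation" of the camera in the world. Camera axes: x right, y down, z forward; pixel columns grow to the right and rows downward; lengths in mm; the calibration is good to about 2 mm. A picture is of the moment at which its call begins: read the wrist's pose just before it. get_calibration takes no time and is no camera call; for the wrist camera it gives the pose at the moment of the call.
- arm.job_done(): hands the job in; it is judged then, once.
Trained networks look in the newest picture that a camera, given by its name, has taken for a name from the list of things; names that differ only in an ending like _2 or _b are one class to them, and where a whole thing is asked for, a point or a joint stands for the part that bears it (a point fixed in the world has none). Each returns a list of dicts, best first, with "score" (0 to 1); they miss things now and then, are a little off and sometimes report something else, mostly with a low value. They report only what shows in the picture. A call takes as long as a camera call.
- arm.boxes_of(camera, thing): "at" ([column, row] in pixels, amid what is visible of it).
- arm.spot_point(camera, thing): "at" ([column, row] in pixels: a listed point, or the origin of a listed thing).
The state is a dict: "clock": time; "joint_pos": joint angles; "joint_velocities": joint speeds; "joint_torque": joint torques, N m; "eef_pos": TCP position; "ee_rot": TCP orientation; "wrist_force": force on the tool from outside, world axes, zero at the start; "ft_torque": the same for the moment, N m; "finger_gap": opening from 0.0 (shut) to 1.0 (fully open); "grip_force": force on a finger pad.
Only numpy, scipy, OpenCV 4.12 (cv2) and the standard library are available. Lean on these libraries where they do the work, as an engineer would, in place of code of your own. Each camera call takes 0.05 s, during which the arm holds its last target. There are 200 camera calls.

TASK

The drying run is over: swing the clear cover of the drying box fully open until it meets its stop, then unlock the spent desiccant cartridge by turning it anticlockwise in its bayonet and lift it out. Stand the cartridge and every sample jar that is in the box upright in the steel tray, in any order, and finally close the cover of the empty box completely. Leave the other things on the bench where they are.

Things in the scene. Friction and masses are not known exactly. Their poses are not given: they have to be found in the camera images.
- dry_base: Shallow grey base of the drying box, fixed, 142 mm along its x (roughly away from the robot), 172 mm along its y (roughly to the robot's left). Origin: centre of its underside, on the bench. Inner floor 6 mm up, rim of its 4 mm walls 22 mm up. The cover is hinged along its -y (right-hand) edge; the cartridge's bayonet socket is on its floor.
- cover (a joint): Hinge angle of the clear box-shaped cover (142 x 172 x 48 mm) in rad: 0 closed, 2.0 wide open at its stop (about 115 degrees). The hinge is stiff, so the cover stays wherever it is left; lifting at the bar takes about 2 N.
- cover_bar (a point): Middle of the cover's pull bar: round, 8 mm thick, 70 mm long, parallel to the hinge, on two posts 40 mm off the cover's left-hand wall. Closed, it is 45 mm above the bench, free space below, 35 mm between bar and wall. It moves with the cover on a 213 mm circle about the hinge; pinched across from above, it turns between the fingers as the cover swings.
- cover_hinge (a point): Point on the hinge axis in line with the middle of the pull bar, 23 mm above the bench. The axis is parallel to the x of dry_base; a growing angle carries the bar up and over to the -y side of dry_base.
- socket (a point): Centre of the bayonet socket on the box floor, 6 mm above the bench. Two brackets (12 mm high, within 36 mm of the centre) hook over the lugs of the locked cartridge with 2 to 3 mm of play; posts stop it at both ends of its turn.
- cartridge: Cartridge: can 36 mm wide, 30 mm tall; along its own x two lugs at its foot (60 mm over both, 12 wide, 5.5 thick) and on top a grip bar (36 mm long, 12 thick, 30 to 52 mm above the underside). Origin: centre of its underside, z up. Locked, its x points 0.5 to 0.6 rad clockwise of dry_base's x; it turns easily 1.15 rad anticlockwise to a stop and lifts straight out there (free from 0.85 rad on).
- cartridge_lug (a point): Tip of the cartridge's lug on its +x side, 30 mm from its axis, 3 mm above its underside.
- jar1: White lidded porcelain sample jar, round: body 35 mm wide and 29 mm tall, and on its lid a round knob 15 mm wide (12 mm at the very top) from 29 to 50 mm above the underside. Origin: centre of its underside, z up when it stands. 2 to 4 of the four jars are present; an absent one has no pose.
- jar2: White lidded porcelain sample jar, round: body 35 mm wide and 29 mm tall, and on its lid a round knob 15 mm wide (12 mm at the very top) from 29 to 50 mm above the underside. Origin: centre of its underside, z up when it stands. 2 to 4 of the four jars are present; an absent one has no pose.
- jar3: White lidded porcelain sample jar, round: body 35 mm wide and 29 mm tall, and on its lid a round knob 15 mm wide (12 mm at the very top) from 29 to 50 mm above the underside. Origin: centre of its underside, z up when it stands. 2 to 4 of the four jars are present; an absent one has no pose.
- jar4: White lidded porcelain sample jar, round: body 35 mm wide and 29 mm tall, and on its lid a round knob 15 mm wide (12 mm at the very top) from 29 to 50 mm above the underside. Origin: centre of its underside, z up when it stands. 2 to 4 of the four jars are present; an absent one has no pose.
- tray: Flat steel tray fixed to the bench, 130 mm along its x, 190 mm along its y, with walls 3 mm thick and 14 mm high and a floor 3 mm above the bench. Origin: centre of its underside. All jars and the cartridge fit in side by side.
- timer: Bench timer, 62 x 68 x 18 mm: a bystander, not to be moved.
- tape_roll: Roll of labelling tape, 62 mm wide and 19 mm high, lying between box and tray: a bystander, not to be moved.
- loose_cap: White tube cap, 20 mm wide, 13 mm high: a bystander, not to be moved.

How it is judged (in metres and radians):
On the way, in this order (a step that is already met when the one before it is completed fails the run):
1. the cover is open at its stop (value of joint cover above 1.93 rad), for 0.3 s.
2. the cartridge is turned anticlockwise to its open position, still down in the socket, with the cover open (y of cartridge_lug in the frame of dry_base above 0.049 m and x of cartridge_lug in the frame of dry_base above 0.018 m and z of cartridge in the frame of dry_base below 0.014 m and horizontal distance between cartridge and socket below 0.012 m and value of joint cover above 1.8 rad), for 0.1 s.
3. the cartridge and all jars stand in the tray (x of jar1 in the frame of tray between -0.05 and 0.05 m and y of jar1 in the frame of tray between -0.08 and 0.08 m and z of jar1 in the frame of tray between -0.002 and 0.008 m and angle between each of jar1, jar2, jar3, jar4, cartridge's own z axis and vertical below 0.12 rad and x of jar2 in the frame of tray between -0.05 and 0.05 m and y of jar2 in the frame of tray between -0.08 and 0.08 m and z of jar2 in the frame of tray between -0.002 and 0.008 m and x of jar3 in the frame of tray between -0.05 and 0.05 m and y of jar3 in the frame of tray between -0.08 and 0.08 m and z of jar3 in the frame of tray between -0.002 and 0.008 m and x of jar4 in the frame of tray between -0.05 and 0.05 m and y of jar4 in the frame of tray between -0.08 and 0.08 m and z of jar4 in the frame of tray between -0.002 and 0.008 m and x of cartridge in the frame of tray between -0.05 and 0.05 m and y of cartridge in the frame of tray between -0.08 and 0.08 m and z of cartridge in the frame of tray between -0.002 and 0.008 m and value of joint cover above 1 rad), for 0.2 s.
At the end, for the whole second after the job is handed in: The cartridge and every jar present stand upright (within 0.12 rad) on the floor of the tray, at rest, and the cover is closed (hinge below 0.04 rad) (x of jar1 in the frame of tray between -0.05 and 0.05 m and y of jar1 in the frame of tray between -0.08 and 0.08 m and z of jar1 in the frame of tray between -0.002 and 0.008 m and angle between each of jar1, jar2, jar3, jar4, cartridge's own z axis and vertical below 0.12 rad and x of jar2 in the frame of tray between -0.05 and 0.05 m and y of jar2 in the frame of tray between -0.08 and 0.08 m and z of jar2 in the frame of tray between -0.002 and 0.008 m and x of jar3 in the frame of tray between -0.05 and 0.05 m and y of jar3 in the frame of tray between -0.08 and 0.08 m and z of jar3 in the frame of tray between -0.002 and 0.008 m and x of jar4 in the frame of tray between -0.05 and 0.05 m and y of jar4 in the frame of tray between -0.08 and 0.08 m and z of jar4 in the frame of tray between -0.002 and 0.008 m and x of cartridge in the frame of tray between -0.05 and 0.05 m and y of cartridge in the frame of tray between -0.08 and 0.08 m and z of cartridge in the frame of tray between -0.002 and 0.008 m and linear speed of each of jar1, jar2, jar3, jar4, cartridge below 0.02 m/s and value of joint cover below 0.04 rad); the robot touches nothing.
It fails at once if the timer is moved by more than 25 mm (distance of timer from where it was at the start of the episode above 0.025 m).
It fails at once if the tape roll is moved by more than 25 mm (distance of tape_roll from where it was at the start of the episode above 0.025 m).
It fails at once if the loose cap is moved by more than 25 mm (distance of loose_cap from where it was at the start of the episode above 0.025 m).
Of jar1, jar2, jar3, jar4 only 2 to 4 are there at a start; the rules pass over those that are not, and their reading is None.
At some moment in a run one of jar1, jar2, jar3, jar4 may be knocked a few centimetres aside while the robot is not near it.
It also fails if it takes over 210 s, if anything falls off the work surface, if the arm or the gripper's body presses on something with over 40 N, if the wrist force passes 120 N, or if a joint passes its speed limit or range.

## Working session

There is one attempt and no reset: what is moved stays moved. The work goes in short steps, Python scripts to look and compute and a tool call to move; the robot and the scene stay as the last step left them, time stands still between calls to the robot, and variables do not carry over. Pictures are saved under pics/ and viewed, at most 14 in all, crops included, and the job is handed in when it is done.

Besides the shell and the picture viewer there is one more tool, called after "Call:" as a command line: name --argument value ..., lists and objects as JSON in quotes. apply_moves: Moves the arm, as the interface text tells. Its arguments: {"type":"object","properties":{"steps":{"type":"array","items":{"type":"array"}},"grip":{"type":"number"}},"required":["steps"]}

```bash
ls; mkdir -p pics; cat > h.py <<'E'
import numpy as np, cv2
from scipy.spatial.transform import Rotation as R
from bench import arm
def shot(c,name=None):
    im,d=arm.read_camera(c); k=arm.get_calibration(c)
    if name: cv2.imwrite(f'pics/{name}.png',im[:,:,::-1])
    return im,d,k
def ray(k,uv):
    return np.array(k['rotation'])@np.array([(uv[0]-k['cx'])/k['fx'],(uv[1]-k['cy'])/k['fy'],1.])
def atz(k,uv,z):
    e=np.array(k['eye']);r=ray(k,uv); return e+r*(z-e[2])/r[2]
def atd(k,d,uv):
    u,v=int(round(uv[0])),int(round(uv[1])); p=d[max(v-2,0):v+3,max(u-2,0):u+3]; p=p[p>0]
    return np.array(k['eye'])+ray(k,uv)*np.median(p) if len(p) else None
E
cat > a.py <<'E'
from h import *
np.set_printoptions(precision=1,suppress=True)
s=arm.read_state();print(s)
for c in ['top','side']:
    im,d,k=shot(c,c+'0'); print(c,k['eye'],k['rotation'],k['fx'])
    for t in ['dry_base','socket','cover_hinge','cover_bar','cartridge','cartridge_lug','jar1','tray','timer','tape_roll','loose_cap']:
        for o in arm.spot_point(c,t)[:5]:
            print(t,round(o['score'],2),o['at'],atd(k,d,o['at']),atz(k,o['at'],{'cover_bar':45,'cover_hinge':23,'socket':6,'cartridge':6,'cartridge_lug':9,'jar1':6}.get(t,0)))
E
python3 a.py
```

```text
pics
{'clock': 0.0, 'joint_pos': array([-1.5,  0.3,  1.5,  0. ,  1.3, -0.2]), 'joint_velocities': array([ 0., -0.,  0., -0., -0., -0.]), 'joint_torque': array([ -0. , -40.2, -25.2,   0.1,   0. ,  -0. ]), 'eef_pos': array([ 172.5, -495.6,  257.2]), 'ee_rot': array([-3.1, -0.5, -0. ]), 'wrist_force': array([ 0.1, -0.3, -0.1]), 'ft_torque': array([-0., -0.,  0.]), 'grip_force': 0.0, 'finger_gap': 1.0018406988818855}
top [ 401.    41.6 1070.1] [-2.2  2.2 -0.1] 435.4011587276094Traceback (most recent call last):
  File "a.py", line 8, in <module>
    print(t,round(o['score'],2),o['at'],atd(k,d,o['at']),atz(k,o['at'],{'cover_bar':45,'cover_hinge':23,'socket':6,'cartridge':6,'cartridge_lug':9,'jar1':6}.get(t,0)))
                                                         ~~~^^^^^^^^^^^^^^^^^^^^^^^^^^^^^^^^^^^^^^^^^^^^^^^^^^^^^^^^^^^^^^^^^^^^^^^^^^^^^^^^^^^^^^^^^^^^^^^^^^^^^^^^^^
  File "h.py", line 11, in atz
    e=np.array(k['eye']);r=ray(k,uv); return e+r*(z-e[2])/r[2]
                                                          ~^^^
IndexError: invalid index to scalar variable.
```

```bash
sed -i "s/return np.array(k\['rotation'\])@/return R.from_rotvec(k['rotation']).as_matrix()@/" h.py; python3 a.py
```

```text
{'clock': 0.1, 'joint_pos': array([-1.5,  0.3,  1.5, -0. ,  1.3, -0.2]), 'joint_velocities': array([ 0., -0., -0., -0., -0.,  0.]), 'joint_torque': array([  0. , -40.3, -25.3,   0.1,   0. ,  -0. ]), 'eef_pos': array([ 172.5, -495.7,  257.2]), 'ee_rot': array([-3.1, -0.5, -0. ]), 'wrist_force': array([ 0.4, -0.8,  1.2]), 'ft_torque': array([ 0.1, -0. , -0. ]), 'grip_force': 0.0, 'finger_gap': 0.9998870006763816}
top [ 401.    41.6 1070.1] [-2.2  2.2 -0.1] 435.4011587276094
dry_base 0.59 [378.7, 197.5] [ 479.8 -168.3   70.9] [ 485.4 -183.2    0. ]
dry_base 0.27 [322.4, 222.3] [424.1 -44.4  -0.1] [424.  -44.4   0. ]
cover_bar 0.6 [330.7, 200.0] [475.6 -60.3  47.2] [475.7 -60.5  45. ]
tray 0.65 [239.5, 202.1] [473.1 159.3   3.7] [473.3 159.7   0. ]
timer 0.97 [156.8, 218.2] [432.8 358.2  15.4] [433.2 362.8   0. ]
tape_roll 0.57 [322.9, 223.5] [421.1 -45.6   0.2] [421.1 -45.6   0. ]
side [ 485.4 -988.1  560.5] [-2. -0.  0.] 515.6849912682585
dry_base 0.62 [292.4, 295.1] [ 482.4 -273.    52.6] [ 482.1 -199.     0. ]
cover_hinge 0.62 [298.3, 309.0] [ 492.5 -272.1   23.4] [ 492.5 -271.5   23. ]
cover_hinge 0.35 [292.4, 292.2] [ 482.4 -273.4   58.7] [ 482.1 -222.5   23. ]
cover_hinge 0.33 [275.2, 180.3] [430.9 325.2  10.1] [432.2 294.5  23. ]
cover_bar 0.93 [290.0, 239.1] [ 476.6 -116.6   72.3] [476.1 -67.8  45. ]
cartridge_lug 0.69 [291.0, 208.7] [476.1 154.6   6.1] [476.2 148.6   9. ]
jar1 0.34 [297.1, 308.7] [ 490.5 -271.8   23.8] [ 490.6 -248.     6. ]
timer 0.75 [274.1, 180.8] [427.9 324.8   8.8] [426.9 345.7   0. ]
timer 0.36 [290.2, 294.9] [ 478.7 -273.9   53.6] [ 478.  -198.4    0. ]
tape_roll 0.64 [264.3, 250.0] [ 429.3 -160.    73. ] [420.9 -35.9   0. ]
tape_roll 0.43 [303.1, 176.1] [508.4 366.2   6.3] [508.6 381.5   0. ]
loose_cap 0.58 [304.1, 173.3] [511.2 373.4  11.9] [511.8 402.9   0. ]
```

View pics/top0.png

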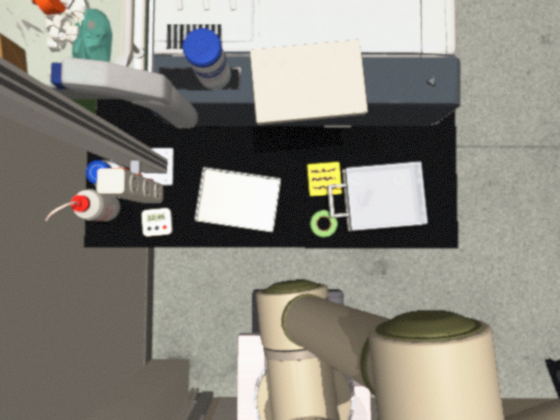

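```bash
cat > b.py <<'E'
from h import *
np.set_printoptions(precision=1,suppress=True)
im,d,k=shot('top')
v,u=np.mgrid[:420,:560]
P=np.array(k['eye'])+d[...,None]*(np.stack([(u-k['cx'])/k['fx'],(v-k['cy'])/k['fy'],np.ones_like(u)],-1)@R.from_rotvec(k['rotation']).as_matrix().T)
def rect(m,n):
    p=P[m][:,:2].astype(np.float32); r=cv2.minAreaRect(p); print(n,len(p),r,cv2.boxPoints(r).round(1).tolist(), np.median(P[m][:,2]))
X,Y,Z=P[...,0],P[...,1],P[...,2]
reg=(d>0)&(X>380)&(X<580)
rect(reg&(Z>60)&(Z<80)&(Y<-70)&(Y>-290),'cover')
rect(reg&(Z>34)&(Z<58)&(Y<0)&(Y>-78),'bar')
rect(reg&(Z>8)&(Z<30)&(Y<270)&(Y>30),'tray')
rect(reg&(Z>8)&(Z<30)&(Y<25)&(Y>-55)&(X<460),'tape')
E
python3 b.py
python3 -c "
import cv2
i=cv2.imread('pics/side0.png');cv2.imwrite('pics/s0c.png',cv2.resize(i[150:330,180:420],None,fx=3,fy=3,interpolation=2))"
```

```text
cover 4618 ((484.8096008300781, -186.21096801757812), (142.15232849121094, 172.91001892089844), 4.947137355804443) [[406.5, -106.19999694824219], [421.5, -278.5], [563.0999755859375, -266.20001220703125], [548.2000122070312, -93.9000015258789]] 70.92893791280346
bar 139 ((473.4599914550781, -65.77164459228516), (23.657573699951172, 75.8189468383789), 89.8421859741211) [[435.5, -77.5], [511.29998779296875, -77.69999694824219], [511.3999938964844, -54.0], [435.6000061035156, -53.79999923706055]] 47.9827238811896
tray 380 ((479.6020812988281, 162.97747802734375), (190.69357299804688, 130.1424102783203), 81.77565002441406) [[401.6000061035156, 77.9000015258789], [530.4000244140625, 59.29999923706055], [557.5999755859375, 248.0], [428.79998779296875, 266.70001220703125]] 13.640764445627156
tape 227 ((420.89849853515625, -34.750587463378906), (39.183902740478516, 60.403812408447266), 89.81504821777344) [[390.6000061035156, -54.20000076293945], [451.0, -54.400001525878906], [451.20001220703125, -15.300000190734863], [390.79998779296875, -15.100000381469727]] 18.635192462134683
```

View pics/s0c.png

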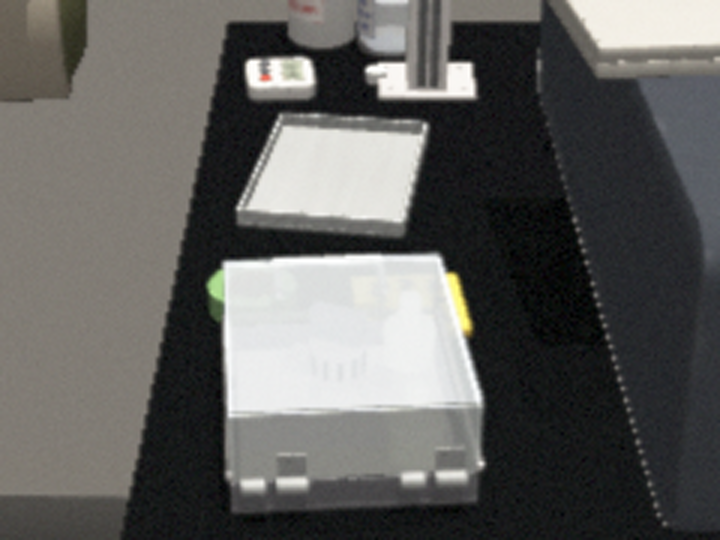

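```bash
cat >> h.py <<'E'
def yaw_of(M): return np.degrees(np.arctan2(M[1,0],M[0,0]))
def plan(wps,mm=30,deg=5,start=None):
    """waypoints (x,y,z,yaw of tool x in deg), tool down; prints rows for apply_moves, 5 per call"""
    s=arm.read_state(); p=np.array(s['eef_pos'],float); M=R.from_rotvec(s['ee_rot']).as_matrix()
    print('at',p.round(1),'yaw',yaw_of(M).round(2),'tilt',np.degrees(np.arccos(-M[2,2])).round(2),'gap',round(s['finger_gap']*88,1),'t',round(s['clock'],1),'F',s['wrist_force'].round(1))
    rows=[]
    for w in wps:
        yw=np.radians(w[3]); x=np.array([np.cos(yw),np.sin(yw),0]); G=np.stack([x,[x[1],-x[0],0],[0,0,-1]],1)
        step_mm=w[4] if len(w)>4 else mm
        dp=np.array(w[:3])-p; rv=R.from_matrix(M.T@G).as_rotvec()
        n=max(1,int(np.ceil(max(np.linalg.norm(dp)/step_mm,np.degrees(np.linalg.norm(rv))/deg))))
        for i in range(n):
            sh=np.round(M.T@((np.array(w[:3])-p)/(n-i))/1000,3)
            rt=np.round(np.degrees(R.from_matrix(M.T@G).as_rotvec())/(n-i),1)
            rows.append([sh.tolist(),rt.tolist()]); p=p+M@sh*1000; M=M@R.from_rotvec(np.radians(rt)).as_matrix()
    for i in range(0,len(rows),5): print(str(rows[i:i+5]).replace(' ','').replace('-0.0,','0,').replace('-0.0]','0]').replace('0.0,','0,').replace('0.0]','0]'))
    print('end',p.round(1),yaw_of(M).round(2))
E
python3 - <<'E'
from h import *
plan([(474.5,-60.5,160,4.95),(474.5,-60.5,45,4.95,25)],mm=38)
E
```

```text
at [ 172.5 -495.8  257.7] yaw 19.18 tilt 0.0 gap 87.9 t 1.4 F [ 0.4 -0.6 -0.3]
[[[0.029,-0.021,0.007],[0,0,0.9]],[[0.028,-0.021,0.006],[0,0,1.0]],[[0.028,-0.022,0.007],[0,0,0.9]],[[0.027,-0.022,0.006],[0,0,1.0]],[[0.027,-0.023,0.007],[0,0,0.9]]]
[[[0.027,-0.023,0.006],[0,0,1.0]],[[0.026,-0.023,0.007],[0,0,0.9]],[[0.026,-0.024,0.006],[0,0,1.0]],[[0.026,-0.024,0.007],[0,0,0.9]],[[0.025,-0.025,0.006],[0,0,1.0]]]
[[[0.025,-0.025,0.007],[0,0,0.9]],[[0.024,-0.026,0.006],[0,0,1.0]],[[0.024,-0.026,0.007],[0,0,0.9]],[[0.023,-0.026,0.006],[0,0,1.0]],[[0.023,-0.027,0.007],[0,0,0.9]]]
[[[0,0,0.023],[0,0,0]],[[0,0,0.023],[0,0,0]],[[0,0,0.023],[0,0,0]],[[0,0,0.023],[0,0,0]],[[0,0,0.023],[0,0,0]]]
end [474.1 -60.9  44.7] 4.98
```

Call:
apply_moves --steps '[[[0.029,-0.021,0.007],[0,0,0.9]],[[0.028,-0.021,0.006],[0,0,1.0]],[[0.028,-0.022,0.007],[0,0,0.9]],[[0.027,-0.022,0.006],[0,0,1.0]],[[0.027,-0.023,0.007],[0,0,0.9]]]' --grip 0.28

```text
clock: 1.77
eef_pos: [273.4, -349.0, 224.6]
ee_rot: [3.116, 0.394, 0.0]
wrist_force: [0.7, 0.1, 0.2]
finger_gap: 0.644
grip_force: 0.0
```

Call:
apply_moves --steps '[[[0.027,-0.023,0.006],[0,0,1.0]],[[0.026,-0.023,0.007],[0,0,0.9]],[[0.026,-0.024,0.006],[0,0,1.0]],[[0.026,-0.024,0.007],[0,0,0.9]],[[0.025,-0.025,0.006],[0,0,1.0]]]'

```text
clock: 2.18
eef_pos: [374.6, -204.4, 192.6]
ee_rot: [3.13, 0.264, 0.0]
wrist_force: [-0.4, -1.1, -0.2]
finger_gap: 0.293
grip_force: 0.0
```

Call:
apply_moves --steps '[[[0.025,-0.025,0.007],[0,0,0.9]],[[0.024,-0.026,0.006],[0,0,1.0]],[[0.024,-0.026,0.007],[0,0,0.9]],[[0.023,-0.026,0.006],[0,0,1.0]],[[0.023,-0.027,0.007],[0,0,0.9]]]'

```text
clock: 2.6
eef_pos: [475.0, -59.3, 159.7]
ee_rot: [3.138, 0.135, 0.001]
wrist_force: [0.8, -1.0, -0.3]
finger_gap: 0.282
grip_force: 0.0
```

Call:
apply_moves --steps '[[[0,0,0],[0,0,0]],[[0,0,0],[0,0,0]],[[0,0,0],[0,0,0]]]'

```text
clock: 2.85
eef_pos: [474.0, -61.2, 159.8]
ee_rot: [3.138, 0.137, -0.0]
wrist_force: [-0.0, 0.5, -0.3]
finger_gap: 0.28
grip_force: 0.0
```

```bash
python3 - <<'E'
from h import *
im,d,k=shot('wrist','w1'); print(k['eye'],k['rotation'])
for o in arm.spot_point('wrist','cover_bar'): print(o,atz(k,o['at'],45),atd(k,d,o['at']))
E
```

```text
[556.5107738  -55.31520614 288.14647819] [ 2.12534529 -1.9494908  -0.32017119]
{'at': [279.4, 219.5], 'score': 0.67} [470.26110871 -65.58816067  45.        ] [471.84582795 -65.39940923  49.46748289]
```

View pics/w1.png

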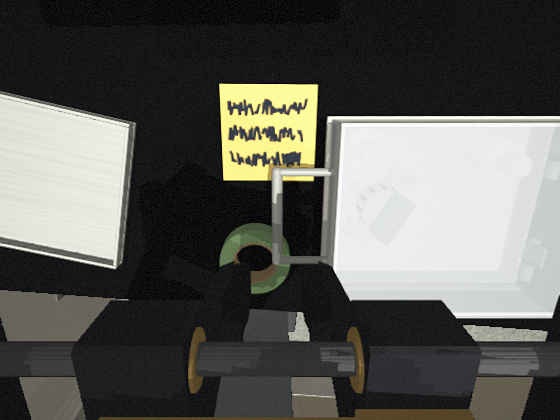

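Call:
apply_moves --steps '[[[0,0.002,0.023],[0,0,0]],[[0,0,0.023],[0,0,0]],[[0,0,0.023],[0,0,0]],[[0,0,0.023],[0,0,0]],[[0,0,0.022],[0,0,0]]]'

```text
clock: 3.37
eef_pos: [474.0, -64.1, 45.0]
ee_rot: [3.138, 0.134, 0.001]
wrist_force: [0.5, -0.2, 0.0]
finger_gap: 0.28
grip_force: 0.0
```

Call:
apply_moves --steps '[[[0,0,0],[0,0,0]],[[0,0,0],[0,0,0]],[[0,0,0],[0,0,0]]]'

```text
clock: 3.62
eef_pos: [474.8, -63.7, 47.0]
ee_rot: [3.138, 0.135, 0.003]
wrist_force: [1.0, -1.2, -0.2]
finger_gap: 0.282
grip_force: 0.0
```

Call:
apply_moves --steps '[[[0,0,0],[0,0,0]],[[0,0,0],[0,0,0]],[[0,0,0],[0,0,0]],[[0,0,0],[0,0,0]],[[0,0,0],[0,0,0]]]' --grip 0

```text
clock: 4.03
eef_pos: [474.6, -61.9, 46.5]
ee_rot: [-3.137, -0.136, -0.002]
wrist_force: [0.7, 8.2, 4.1]
finger_gap: 0.068
grip_force: 29.7
```

```bash
python3 - <<'E'
import numpy as np
t=np.linspace(0,2.02,26)+.1036
y=-213.1*np.cos(t);z=-213.1*np.sin(t)
y=np.round(y-y[0]-1.0*(t>t[0]));z=np.round(z-z[0])
r=[[[0,a/1000,b/1000],[0,0,0]] for a,b in zip(np.diff(y),np.diff(z))]
for i in range(0,25,5):print(r[i:i+5])
E
```

```text
[[[0, np.float64(0.001), np.float64(-0.017)], [0, 0, 0]], [[0, np.float64(0.004), np.float64(-0.017)], [0, 0, 0]], [[0, np.float64(0.005), np.float64(-0.016)], [0, 0, 0]], [[0, np.float64(0.007), np.float64(-0.016)], [0, 0, 0]], [[0, np.float64(0.008), np.float64(-0.016)], [0, 0, 0]]]
[[[0, np.float64(0.009), np.float64(-0.014)], [0, 0, 0]], [[0, np.float64(0.01), np.float64(-0.014)], [0, 0, 0]], [[0, np.float64(0.011), np.float64(-0.013)], [0, 0, 0]], [[0, np.float64(0.012), np.float64(-0.012)], [0, 0, 0]], [[0, np.float64(0.013), np.float64(-0.011)], [0, 0, 0]]]
[[[0, np.float64(0.014), np.float64(-0.01)], [0, 0, 0]], [[0, np.float64(0.015), np.float64(-0.009)], [0, 0, 0]], [[0, np.float64(0.016), np.float64(-0.008)], [0, 0, 0]], [[0, np.float64(0.016), np.float64(-0.006)], [0, 0, 0]], [[0, np.float64(0.016), np.float64(-0.005)], [0, 0, 0]]]
[[[0, np.float64(0.017), np.float64(-0.004)], [0, 0, 0]], [[0, np.float64(0.017), np.float64(-0.002)], [0, 0, 0]], [[0, np.float64(0.017), np.float64(-0.001)], [0, 0, 0]], [[0, np.float64(0.017), np.float64(0.0)], [0, 0, 0]], [[0, np.float64(0.018), np.float64(0.002)], [0, 0, 0]]]
[[[0, np.float64(0.016), np.float64(0.004)], [0, 0, 0]], [[0, np.float64(0.017), np.float64(0.004)], [0, 0, 0]], [[0, np.float64(0.016), np.float64(0.006)], [0, 0, 0]], [[0, np.float64(0.016), np.float64(0.007)], [0, 0, 0]], [[0, np.float64(0.015), np.float64(0.009)], [0, 0, 0]]]
```

Call:
apply_moves --steps '[[[0,0.001,-0.017],[0,0,0]],[[0,0.004,-0.017],[0,0,0]],[[0,0.005,-0.016],[0,0,0]],[[0,0.007,-0.016],[0,0,0]],[[0,0.008,-0.016],[0,0,0]]]'

```text
clock: 4.45
eef_pos: [476.7, -88.2, 128.9]
ee_rot: [3.138, 0.137, 0.002]
wrist_force: [3.6, -8.1, -7.8]
finger_gap: 0.073
grip_force: 30.8
```

Call:
apply_moves --steps '[[[0,0.009,-0.014],[0,0,0]],[[0,0.01,-0.014],[0,0,0]],[[0,0.011,-0.013],[0,0,0]],[[0,0.012,-0.012],[0,0,0]],[[0,0.013,-0.011],[0,0,0]]]'

```text
clock: 4.87
eef_pos: [481.5, -144.1, 191.9]
ee_rot: [3.136, 0.136, 0.002]
wrist_force: [9.2, -11.6, -20.0]
finger_gap: 0.068
grip_force: 31.3
```

Call:
apply_moves --steps '[[[0,0.015,-0.008],[0,0,0]],[[0,0.016,-0.007],[0,0,0]],[[0,0.016,-0.007],[0,0,0]],[[0,0.016,-0.006],[0,0,0]],[[0,0.016,-0.005],[0,0,0]]]'

```text
clock: 5.28
eef_pos: [488.6, -221.5, 227.3]
ee_rot: [3.138, 0.137, 0.005]
wrist_force: [2.5, 1.4, 1.4]
finger_gap: 0.065
grip_force: 29.5
```

Call:
apply_moves --steps '[[[0,0.017,-0.004],[0,0,0]],[[0,0.017,-0.002],[0,0,0]],[[0,0.017,-0.001],[0,0,0]],[[0,0.017,0.0],[0,0,0]],[[0,0.017,0.002],[0,0,0]]]'

```text
clock: 5.7
eef_pos: [495.9, -306.0, 229.8]
ee_rot: [-3.137, -0.137, -0.002]
wrist_force: [7.0, 3.0, -7.1]
finger_gap: 0.059
grip_force: 30.1
```

Call:
apply_moves --steps '[[[0,0.016,0.004],[0,0,0]],[[0,0.017,0.004],[0,0,0]],[[0,0.016,0.006],[0,0,0]],[[0,0.016,0.007],[0,0,0]],[[0,0.013,0.007],[0,0,0]]]'

```text
clock: 6.12
eef_pos: [502.7, -382.2, 200.5]
ee_rot: [-3.132, -0.137, 0.0]
wrist_force: [-8.5, 59.9, 34.5]
finger_gap: 0.059
grip_force: 27.2
```

Call:
apply_moves --steps '[[[0,0,0],[0,0,0]],[[0,0,0],[0,0,0]]]'

```text
clock: 6.28
eef_pos: [502.4, -380.9, 200.1]
ee_rot: [-3.131, -0.138, 0.003]
wrist_force: [2.9, 11.0, -7.3]
finger_gap: 0.047
grip_force: 30.9
```

Call:
apply_moves --steps '[[[0,0,0],[0,0,0]],[[0,0,0],[0,0,0]],[[0,0,0],[0,0,0]]]' --grip 0.35

```text
clock: 6.53
eef_pos: [502.3, -383.9, 202.3]
ee_rot: [3.138, 0.137, 0.001]
wrist_force: [1.1, 0.4, 0.0]
finger_gap: 0.247
grip_force: 0.0
```

Call:
apply_moves --steps '[[[0,0,-0.02],[0,0,0]],[[0,0,-0.025],[0,0,0]],[[0,0,-0.025],[0,0,0]],[[0,0,-0.025],[0,0,0]],[[0,0,0],[0,0,0]]]'

```text
clock: 6.95
eef_pos: [502.9, -384.7, 302.7]
ee_rot: [3.131, 0.136, 0.009]
wrist_force: [0.1, -0.7, -0.0]
finger_gap: 0.347
grip_force: 0.0
```

Call:
apply_moves --steps '[[[0,-0.04,0],[0,0,0]],[[0,-0.04,0],[0,0,0]],[[0,-0.04,0],[0,0,0]],[[0,-0.04,0],[0,0,0]],[[0,-0.04,0],[0,0,0]]]' --grip 0.6

```text
clock: 7.37
eef_pos: [484.2, -182.8, 296.7]
ee_rot: [3.138, 0.135, 0.001]
wrist_force: [-0.1, 0.1, 0.1]
finger_gap: 0.598
grip_force: 0.0
```

Call:
apply_moves --steps '[[[0,0,0],[0,0,0]],[[0,0,0],[0,0,0]]]'

```text
clock: 7.53
eef_pos: [484.8, -183.2, 297.3]
ee_rot: [3.137, 0.14, 0.002]
wrist_force: [-0.6, -1.1, 0.3]
finger_gap: 0.598
grip_force: 0.0
```

```bash
cat > look.py <<'E'
from h import *
import sys
np.set_printoptions(precision=1,suppress=True)
Bx=np.array([np.cos(.0864),np.sin(.0864)]);By=np.array([-Bx[1],Bx[0]]);C=np.array([484.8,-186.2])
tag=sys.argv[1]
for c in sys.argv[2].split(','):
    im,d,k=shot(c,tag+c)
    for t,z in (('cover_bar',200),('socket',6),('cartridge',6),('cartridge_lug',9),('jar1',6),('dry_base',0)):
        for o in arm.spot_point(c,t)[:5]:
            if o['score']>.3:
                q=atz(k,o['at'],z); b=q[:2]-C
                print(c,t,round(o['score'],2),o['at'],q[:2],'box',np.array([b@Bx,b@By]),'d',atd(k,d,o['at']))
print(arm.read_state()['eef_pos'])
E
python3 look.py L1 wrist,top
```

```text
wrist socket 0.78 [245.7, 174.0] [ 475.7 -148.5] box [-5.8 38.4] d [ 487.3 -152.2   58.9]
wrist cartridge 0.93 [245.9, 172.5] [ 477.6 -148.6] box [-3.9 38.1] d [ 489.  -152.3   59.3]
wrist cartridge_lug 0.87 [259.4, 148.4] [ 509.4 -163.4] box [26.4 20.6] d [ 510.7 -163.7   18.7]
wrist cartridge_lug 0.57 [167.4, 207.4] [424.  -50.9] box [-48.9 140. ] d [421.3 -48.6   1.2]
wrist jar1 0.96 [229.5, 128.1] [ 529.9 -125.7] box [50.2 56.3] d [ 532.8 -129.8   38.4]
wrist jar1 0.65 [313.7, 137.4] [ 527.9 -227.9] box [ 39.3 -45.3] d [ 531.6 -223.2   44.9]
wrist dry_base 0.62 [277.0, 168.0] [ 485.5 -187. ] box [ 0.7 -0.9] d [ 487.  -186.9    7.6]
top socket 0.76 [366.2, 199.2] [ 480.7 -151.3] box [-1.1 35.1] d [ 476.9 -142.1   56.8]
top cartridge 0.61 [366.8, 198.1] [ 483.4 -152.8] box [ 1.5 33.4] d [ 479.5 -143.5   56.7]
top cartridge 0.48 [379.1, 196.9] [ 486.4 -182.9] box [1.9 3.1] d [ 456.1 -103.2  384. ]
top cartridge_lug 0.67 [369.3, 186.4] [ 511.9 -158.6] box [29.4 25.1] d [ 510.8 -156.7   19.2]
top jar1 0.52 [353.9, 178.1] [ 532.6 -121.6] box [53.2 60.3] d [ 527.9 -115.8   43.9]
top dry_base 0.63 [320.0, 224.4] [418.9 -38.5] box [-52.9 152.9] d [418.9 -38.4   0.5]
top dry_base 0.58 [378.6, 197.5] [ 485.4 -183. ] box [0.9 3.2] d [ 455.1 -102.4  384. ]
[ 484.9 -184.5  296.7]
```

View pics/L1wrist.png

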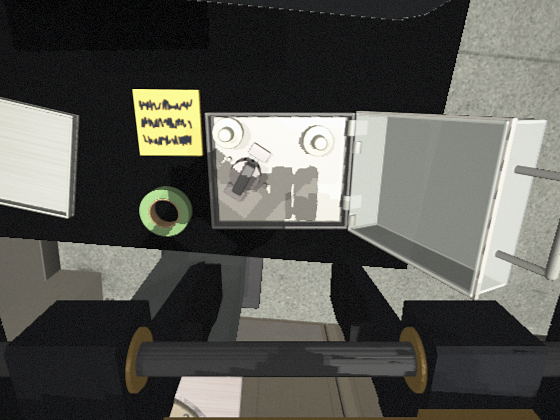

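```bash
cat > seg.py <<'E'
from h import *
np.set_printoptions(precision=1,suppress=True)
Bx=np.array([np.cos(.0864),np.sin(.0864)]);By=np.array([-Bx[1],Bx[0]]);C=np.array([484.8,-186.2])
def seg(c,zlo,zhi,box=(-70,70,-85,85),C=C,mn=4,out=True):
    im,d,k=shot(c); v,u=np.mgrid[:420,:560]
    P=np.array(k['eye'])+d[...,None]*(np.stack([(u-k['cx'])/k['fx'],(v-k['cy'])/k['fy'],np.ones_like(u)],-1)@R.from_rotvec(k['rotation']).as_matrix().T)
    b=P[...,:2]-C; bx=b@Bx; by=b@By
    m=(d>0)&(bx>box[0])&(bx<box[1])&(by>box[2])&(by<box[3])&(P[...,2]>zlo)&(P[...,2]<zhi)
    n,L=cv2.connectedComponents(m.astype(np.uint8))
    for i in range(1,n):
        q=P[L==i]
        if len(q)<mn: continue
        r=cv2.minAreaRect(q[:,:2].astype(np.float32))
        print(c,len(q),'mean',q.mean(0),'rect',np.round(r[0],1),np.round(r[1],1),round(r[2],1),'box',np.array([(q.mean(0)[:2]-C)@Bx,(q.mean(0)[:2]-C)@By]))
if __name__=='__main__':
    seg('wrist',48,66); seg('top',48,66); 
    print('rim');seg('wrist',15,27,(-90,90,40,110),mn=60);seg('top',15,27,(-90,90,40,110),mn=60)
E
python3 seg.py; python3 -c "
import cv2
i=cv2.imread('pics/L1wrist.png');cv2.imwrite('pics/L1c.png',cv2.resize(i[105:235,200:360],None,fx=4,fy=4,interpolation=2))"
```

```text
wrist 169 mean [ 527.3 -125.2   56. ] rect [ 526.7 -124.8] [14.3 14.6] 63.6 box [47.6 57.1]
wrist 165 mean [ 527.7 -227.1   56.2] rect [ 527.3 -227.5] [14.2 14.6] 67.4 box [ 39.2 -44.5]
wrist 358 mean [ 481.6 -147.7   58.7] rect [ 480.6 -147.3] [12.  35.7] 66.1 box [ 0.1 38.6]
top 33 mean [ 527.8 -122.5   54.9] rect [ 527.4 -122.6] [13.7 11.7] 0.0 box [48.3 59.8]
top 75 mean [ 480.3 -144.    57.4] rect [ 481.5 -145. ] [11.5 35.7] 68.5 box [-0.8 42.5]
rim
wrist 799 mean [ 478.  -112.9   22. ] rect [ 477.8 -124. ] [141.6  44.3] 5.1 box [-0.4 73.6]
wrist 153 mean [ 454.1 -133.2   19. ] rect [ 454.7 -134.3] [24.8 14.1] 61.9 box [-26.1  55.4]
top 179 mean [ 478.7 -110.2   21.2] rect [ 479.3 -123.1] [141.8  45.5] 5.3 box [ 0.5 76.2]
```

View pics/L1c.png

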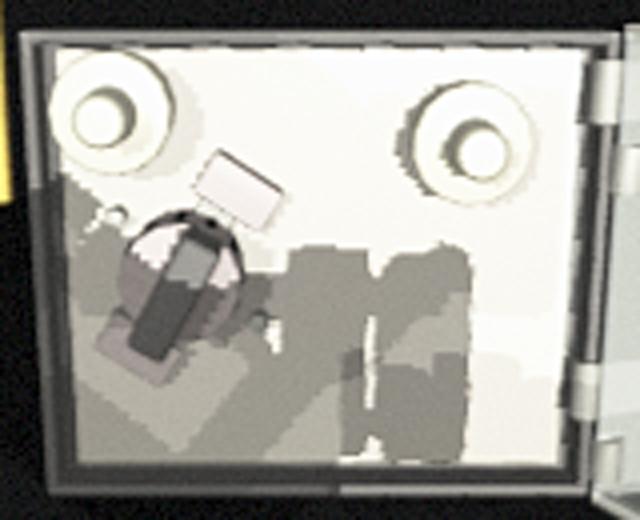

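```bash
python3 - <<'E'
from h import *
plan([(481.2,-145,115,-24.5),(481.2,-145,58,-24.5,15)],mm=38)
E
```

```text
at [ 484.9 -184.4  296.7] yaw 4.98 tilt 0.0 gap 52.9 t 8.4 F [-0.   0.3 -0.5]
[[[0,-0.007,0.03],[0,0,4.9]],[[-0.001,-0.006,0.03],[0,0,4.9]],[[-0.001,-0.007,0.03],[0,0,4.9]],[[-0.002,-0.006,0.031],[0,0,4.9]],[[-0.002,-0.006,0.03],[0,0,4.9]]]
[[[-0.003,-0.006,0.031],[0,0,5.0]],[[0,0,0.014],[0,0,0]],[[0,0,0.014],[0,0,0]],[[0,0,0.014],[0,0,0]],[[0,0,0.015],[0,0,0]]]
end [ 480.7 -145.2   57.7] -24.52
```

Call:
apply_moves --steps '[[[0,-0.007,0.03],[0,0,4.9]],[[-0.001,-0.006,0.03],[0,0,4.9]],[[-0.001,-0.007,0.03],[0,0,4.9]],[[-0.002,-0.006,0.031],[0,0,4.9]],[[-0.002,-0.006,0.03],[0,0,4.9]]]' --grip 0.45

```text
clock: 8.85
eef_pos: [481.2, -151.4, 144.4]
ee_rot: [3.095, -0.539, 0.0]
wrist_force: [-0.4, -0.7, -0.2]
finger_gap: 0.451
grip_force: 0.0
```

Call:
apply_moves --steps '[[[-0.003,-0.006,0.031],[0,0,5.0]],[[0,0,0.014],[0,0,0]],[[0,0,0.014],[0,0,0]],[[0,0,0.014],[0,0,0]],[[0,0,0.014],[0,0,0]]]'

```text
clock: 9.27
eef_pos: [480.7, -145.2, 58.0]
ee_rot: [3.07, -0.667, 0.0]
wrist_force: [0.8, -0.2, -0.6]
finger_gap: 0.449
grip_force: 0.0
```

Call:
apply_moves --steps '[[[0,0,0],[0,0,0]],[[0,0,0],[0,0,0]],[[0,0,0],[0,0,0]]]'

```text
clock: 9.52
eef_pos: [481.1, -145.4, 59.5]
ee_rot: [3.07, -0.667, 0.002]
wrist_force: [0.4, 0.0, -0.1]
finger_gap: 0.452
grip_force: 0.0
```

Call:
apply_moves --steps '[[[0,0,0],[0,0,0]],[[0,0,0],[0,0,0]],[[0,0,0],[0,0,0]],[[0,0,0],[0,0,0]],[[0,0,0],[0,0,0]]]' --grip 0

```text
clock: 9.93
eef_pos: [480.7, -145.2, 58.9]
ee_rot: [3.07, -0.667, 0.0]
wrist_force: [-0.6, 0.0, -1.0]
finger_gap: 0.132
grip_force: 30.0
```

Call:
apply_moves --steps '[[[0,0,0],[0,0,-5]],[[0,0,0],[0,0,-5]],[[0,0,0],[0,0,-5]],[[0,0,0],[0,0,-5]],[[0,0,0],[0,0,-5]]]'

```text
clock: 10.35
eef_pos: [480.7, -145.2, 58.7]
ee_rot: [-3.141, -0.02, -0.0]
wrist_force: [-0.2, -0.1, -1.3]
finger_gap: 0.134
grip_force: 30.0
```

Call:
apply_moves --steps '[[[0,0,0],[0,0,-5]],[[0,0,0],[0,0,-5]],[[0,0,0],[0,0,-5]],[[0,0,0],[0,0,-5]],[[0,0,0],[0,0,-5]]]'

```text
clock: 10.77
eef_pos: [480.7, -145.2, 58.7]
ee_rot: [-3.063, -0.699, -0.0]
wrist_force: [0.7, 0.5, -0.6]
finger_gap: 0.132
grip_force: 30.0
```

Call:
apply_moves --steps '[[[0,0,0],[0,0,-4]],[[0,0,0],[0,0,-4]],[[0,0,0],[0,0,-4]],[[0,0,0],[0,0,0]],[[0,0,0],[0,0,0]]]'

```text
clock: 11.18
eef_pos: [481.1, -145.5, 58.9]
ee_rot: [2.975, 1.006, 0.001]
wrist_force: [2.9, -1.7, -1.5]
finger_gap: 0.132
grip_force: 30.0
```

```bash
python3 - <<'E'
from h import *
s=arm.read_state();print(s['ft_torque'],s['wrist_force'])
plan([])
E
python3 look.py L2 top | grep -v jar
```

```text
[-0.4202098  -0.53605756  0.00104254] [ 2.90448439 -1.67185471 -1.48701046]
at [ 481.1 -145.5   58.9] yaw 37.35 tilt 0.08 gap 11.6 t 11.2 F [ 2.9 -1.7 -1.5]
end [ 481.1 -145.5   58.9] 37.35
top cover_bar 0.71 [499.6, 181.8] [ 501.7 -383.9] box [  -0.2 -198.5] d [ 500.7 -379.6  208.9]
[ 481.  -145.4   58.9]
```

Call:
apply_moves --steps '[[[0,0,-0.01],[0,0,0]],[[0,0,-0.015],[0,0,0]],[[0,0,-0.025],[0,0,0]],[[0,0,-0.025],[0,0,0]],[[0,0,-0.025],[0,0,0]]]'

```text
clock: 11.95
eef_pos: [479.6, -144.4, 159.3]
ee_rot: [-2.972, -1.008, 0.004]
wrist_force: [-0.3, 0.3, -0.6]
finger_gap: 0.132
grip_force: 30.0
```

```bash
python3 - <<'E'
from h import *
plan([(486,207.5,158,37.35),(486,207.5,57,37.35,18)],mm=36)
E
python3 look.py L3 side
```

```text
at [ 479.6 -144.4  159.3] yaw 37.48 tilt 0.21 gap 11.6 t 11.9 F [-0.3  0.3 -0.6]
[[[0.022,-0.028,0],[0,0,0]],[[0.022,-0.027,0],[0,0,0]],[[0.022,-0.028,0],[0,0,0]],[[0.022,-0.027,0],[0,0,0]],[[0.022,-0.028,0],[0,0,0]]]
[[[0.022,-0.027,0],[0,0,0]],[[0.022,-0.028,0],[0,0,0]],[[0.022,-0.027,0.001],[-0.1,0,0]],[[0.022,-0.028,0],[0,0,0.1]],[[0.021,-0.027,0.001],[-0.1,0.1,0]]]
[[[0,0,0.017],[0,0,0]],[[0,0,0.017],[0,0,0]],[[0,0,0.017],[0,0,0]],[[0,0,0.017],[0,0,0]],[[0,0,0.016],[0,0,0]]]
[[[0,0,0.017],[0,0,0]]]
end [486.2 207.1  56.9] 37.38
side cover_bar 0.75 [306.4, 248.0] [ 501.8 -369.3] box [   1.2 -183.8] d [ 501.5 -383.3  208.2]
side cartridge 0.57 [290.1, 230.2] [475.1  43.1] box [ 10.1 229.3] d [ 477.2 -161.   115.7]
side cartridge_lug 0.64 [303.6, 220.5] [506.2  85.9] box [ 44.8 269.2] d [506.4  95.6   4. ]
[ 479.9 -144.7  157.3]
```

Call:
apply_moves --steps '[[[0.022,-0.028,0],[0,0,0]],[[0.022,-0.027,0],[0,0,0]],[[0.022,-0.028,0],[0,0,0]],[[0.022,-0.027,0],[0,0,0]],[[0.022,-0.028,0],[0,0,0]]]'

```text
clock: 12.72
eef_pos: [483.2, 32.9, 157.7]
ee_rot: [-2.974, -1.008, 0.003]
wrist_force: [0.6, 0.3, -0.8]
finger_gap: 0.131
grip_force: 30.0
```

Call:
apply_moves --steps '[[[0.022,-0.027,0],[0,0,0]],[[0.022,-0.028,0],[0,0,0]],[[0.022,-0.027,0],[0,0,0]],[[0.022,-0.028,0],[0,0,0]],[[0.021,-0.027,0],[0,0,0]]]'

```text
clock: 13.13
eef_pos: [486.3, 208.1, 157.6]
ee_rot: [-2.975, -1.009, 0.004]
wrist_force: [0.4, -0.2, -2.1]
finger_gap: 0.132
grip_force: 30.0
```

Call:
apply_moves --steps '[[[0,0,0],[0,0,0]],[[0,0,0.017],[0,0,0]],[[0,0,0.017],[0,0,0]],[[0,0,0.017],[0,0,0]],[[0,0,0.017],[0,0,0]]]'

```text
clock: 13.55
eef_pos: [486.5, 205.9, 88.9]
ee_rot: [-2.975, -1.009, 0.003]
wrist_force: [-0.1, -0.2, -0.8]
finger_gap: 0.133
grip_force: 30.0
```

Call:
apply_moves --steps '[[[0,0,0.017],[0,0,0]],[[0,0,0.009],[0,0,0]],[[0,0,0],[0,0,0]],[[0,0,0],[0,0,0]]]'

```text
clock: 13.88
eef_pos: [487.0, 206.1, 64.5]
ee_rot: [-2.975, -1.009, 0.002]
wrist_force: [0.3, -0.1, -0.4]
finger_gap: 0.137
grip_force: 30.0
```

Now the last 8 mm slowly, release, retreat.

Call:
apply_moves --steps '[[[0,0,0.002],[0,0,0]],[[0,0,0.002],[0,0,0]],[[0,0,0.002],[0,0,0]],[[0,0,0.002],[0,0,0]],[[0,0,0],[0,0,0]]]'

```text
clock: 14.3
eef_pos: [487.0, 206.3, 56.6]
ee_rot: [2.975, 1.01, -0.0]
wrist_force: [0.2, 0.5, -1.7]
finger_gap: 0.135
grip_force: 30.0
```

Call:
apply_moves --steps '[[[0,0,0],[0,0,0]],[[0,0,0],[0,0,0]]]'

```text
clock: 14.47
eef_pos: [487.2, 206.3, 56.8]
ee_rot: [2.975, 1.009, 0.0]
wrist_force: [-0.0, 0.3, -1.1]
finger_gap: 0.133
grip_force: 30.0
```

Call:
apply_moves --steps '[[[0,0,0.001],[0,0,0]],[[0,0,0.001],[0,0,0]],[[0,0,0],[0,0,0]]]'

```text
clock: 14.72
eef_pos: [487.4, 206.3, 55.7]
ee_rot: [2.975, 1.009, 0.001]
wrist_force: [-4.1, -1.6, 9.5]
finger_gap: 0.132
grip_force: 30.0
```

Call:
apply_moves --steps '[[[0,0,0],[0,0,0]],[[0,0,0],[0,0,0]],[[0,0,0],[0,0,0]],[[0,0,0],[0,0,0]]]' --grip 0.4

```text
clock: 15.05
eef_pos: [487.1, 206.3, 54.6]
ee_rot: [-2.975, -1.009, 0.0]
wrist_force: [-0.5, 0.8, -0.8]
finger_gap: 0.39
grip_force: 0.0
```

Call:
apply_moves --steps '[[[0,0,-0.01],[0,0,0]],[[0,0,-0.02],[0,0,0]],[[0,0,-0.03],[0,0,0]],[[0,0,-0.03],[0,0,0]],[[0,0,-0.03],[0,0,0]]]'

```text
clock: 15.47
eef_pos: [486.9, 206.3, 176.8]
ee_rot: [-2.975, -1.009, -0.0]
wrist_force: [0.6, 0.3, 0.0]
finger_gap: 0.404
grip_force: 0.0
```

```bash
python3 - <<'E'
from seg import *
print('tray');seg('top',48,66,(-140,140,250,450))
print('box');seg('top',48,66)
plan([(528,-123.5,150,5),(528,-123.5,140,5)],mm=36)
E
python3 look.py L4 top|grep jar
```

```text
tray
box
top 33 mean [ 527.7 -122.5   55.1] rect [ 527.3 -122.4] [13.6 12.1] 0.7 box [48.3 59.8]
top 34 mean [ 527.9 -225.2   54.8] rect [ 528.4 -225.1] [12.8 13. ] 81.6 box [ 39.6 -42.6]
at [488.9 206.7 179.9] yaw 37.49 tilt 0.52 gap 34.9 t 15.6 F [ 0.8  1.  -0.6]
[[[-0.017,0.029,0.003],[0,-0.1,3.2]],[[-0.015,0.029,0.003],[0,0,3.3]],[[-0.014,0.03,0.003],[0,-0.1,3.2]],[[-0.012,0.031,0.003],[0,0,3.3]],[[-0.01,0.032,0.003],[0,-0.1,3.2]]]
[[[-0.008,0.032,0.003],[0,0,3.3]],[[-0.007,0.033,0.003],[0,-0.1,3.2]],[[-0.005,0.033,0.003],[0,0,3.3]],[[-0.003,0.033,0.003],[0.1,-0.1,3.2]],[[0,0.033,0.003],[0,0,3.3]]]
[[[0,0,0.01],[0,0,0]]]
end [ 528.3 -123.3  140.2] 4.99
top jar1 0.54 [395.0, 181.9] [ 523.4 -222.4] box [ 35.4 -39.4] d [ 520.3 -215.6   33.4]
top jar1 0.52 [354.3, 179.1] [ 530.2 -122.5] box [50.7 59.5] d [ 526.  -117.2   40.5]
```

Call:
apply_moves --steps '[[[-0.017,0.029,0.003],[0,0,3.2]],[[-0.015,0.029,0.003],[0,0,3.3]],[[-0.014,0.03,0.003],[0,0,3.2]],[[-0.012,0.031,0.003],[0,0,3.3]],[[-0.01,0.032,0.003],[0,0,3.2]]]'

```text
clock: 16.33
eef_pos: [506.3, 39.9, 159.0]
ee_rot: [-3.088, -0.576, 0.002]
wrist_force: [0.5, -0.1, 0.7]
finger_gap: 0.404
grip_force: 0.0
```

Call:
apply_moves --steps '[[[-0.008,0.032,0.003],[0,0,3.3]],[[-0.007,0.033,0.003],[0,0,3.2]],[[-0.005,0.033,0.003],[0,0,3.3]],[[-0.003,0.033,0.003],[0,0,3.2]],[[0,0.033,0.003],[0,0,3.3]]]'

```text
clock: 16.75
eef_pos: [525.9, -125.4, 143.9]
ee_rot: [-3.138, -0.132, 0.002]
wrist_force: [1.0, 1.0, 0.4]
finger_gap: 0.401
grip_force: 0.0
```

Call:
apply_moves --steps '[[[0,0,0.005],[0,0,0]],[[0,0,0],[0,0,0]],[[0,0,0],[0,0,0]]]'

```text
clock: 17.0
eef_pos: [525.9, -123.0, 139.1]
ee_rot: [-3.137, -0.138, 0.002]
wrist_force: [0.7, -0.1, 1.1]
finger_gap: 0.401
grip_force: 0.0
```

```bash
python3 - <<'E'
from seg import *
print('tray');seg('top',48,66,(-140,140,250,450))
seg('wrist',48,66)
plan([(528,-123.0,56,5,15)])
E
python3 look.py L5 top|grep -E 'jar|cartr'
```

```text
tray
top 81 mean [488.7 206.8  54.7] rect [488.8 206.9] [35.9 11.7] 37.4 box [ 37.8 391.2]
wrist 427 mean [ 528.7 -124.3   55.9] rect [ 527.3 -124.3] [15.  14.4] 3.7 box [49.1 57.8]
wrist 462 mean [ 529.1 -225.7   55.4] rect [ 528.5 -227. ] [13.9 14.5] 13.4 box [ 40.8 -43.2]
at [ 526.2 -122.5  139.7] yaw 5.09 tilt 0.03 gap 35.2 t 17.1 F [-0.4 -0.1  0.1]
[[[0,0,0.014],[0,0,0]],[[0,0,0.014],[0,0,0]],[[0,0,0.014],[0,0,0]],[[0.001,0,0.014],[0,0,0]],[[0,0,0.014],[0,0,0]]]
[[[0.001,0.001,0.014],[0,0,0.1]]]
end [ 528.3 -123.3   55.7] 4.99
top cartridge 0.7 [215.8, 192.8] [495.7 217.4] box [ 45.7 401.2] d [491.3 209.4  54.8]
top cartridge_lug 0.72 [237.5, 201.6] [473.9 163.6] box [ 19.4 349.4] d [474.3 164.3   3.4]
top cartridge_lug 0.58 [213.9, 188.0] [507.2 221.7] box [ 57.5 404.5] d [502.8 214.2  53.3]
```

Call:
apply_moves --steps '[[[0,0,0.014],[0,0,0]],[[0,0,0.014],[0,0,0]],[[0,0,0.014],[0,0,0]],[[0.001,0,0.014],[0,0,0]],[[0,0,0.014],[0,0,0]]]'

```text
clock: 17.87
eef_pos: [527.4, -123.6, 69.2]
ee_rot: [3.138, 0.137, 0.0]
wrist_force: [0.0, 0.2, 0.4]
finger_gap: 0.399
grip_force: 0.0
```

Call:
apply_moves --steps '[[[0,0,0.013],[0,0,0]],[[0,0,0],[0,0,0]],[[0,0,0],[0,0,0]]]'

```text
clock: 18.12
eef_pos: [527.2, -123.5, 56.6]
ee_rot: [-3.138, -0.137, 0.001]
wrist_force: [-0.4, 0.8, 0.3]
finger_gap: 0.405
grip_force: 0.0
```

Call:
apply_moves --steps '[[[0,0,0],[0,0,0]],[[0,0,0],[0,0,0]],[[0,0,0],[0,0,0]],[[0,0,0],[0,0,0]],[[0,0,0],[0,0,0]]]' --grip 0

```text
clock: 18.53
eef_pos: [527.6, -123.9, 57.4]
ee_rot: [3.138, 0.137, 0.002]
wrist_force: [-0.6, -1.5, 3.8]
finger_gap: 0.164
grip_force: 30.1
```

Call:
apply_moves --steps '[[[0,0,-0.015],[0,0,0]],[[0,0,-0.02],[0,0,0]],[[0,0,-0.025],[0,0,0]],[[0,0,-0.02],[0,0,0]],[[0,0,0],[0,0,0]]]'

```text
clock: 18.95
eef_pos: [528.7, -124.2, 140.5]
ee_rot: [3.136, 0.137, 0.009]
wrist_force: [0.4, -0.2, -0.5]
finger_gap: 0.163
grip_force: 30.0
```

```bash
python3 - <<'E'
from h import *
plan([(470.3,98.7,136,5),(470.3,98.7,66,5,15)],mm=36)
E
```

```text
at [ 528.7 -124.2  140.5] yaw 4.99 tilt 0.37 gap 14.3 t 18.9 F [ 0.4 -0.2 -0.5]
[[[-0.006,-0.032,0.001],[0,0,0]],[[-0.005,-0.033,0],[0,-0.1,0]],[[-0.006,-0.032,0.001],[0,0,0]],[[-0.005,-0.033,0],[0,-0.1,0]],[[-0.006,-0.032,0.001],[0.1,0,0]]]
[[[-0.005,-0.033,0],[0,-0.1,0]],[[-0.006,-0.032,0.001],[0.1,0,0]],[[0,0,0.014],[0,0,0]],[[0,0,0.014],[0,0,0]],[[0,0,0.014],[0,0,0]]]
[[[0,0,0.014],[0,0,0]],[[0,0,0.014],[0,0,0]]]
end [470.2  98.6  65.7] 4.99
```

Call:
apply_moves --steps '[[[-0.006,-0.032,0],[0,0,0]],[[-0.005,-0.033,0],[0,0,0]],[[-0.006,-0.032,0],[0,0,0]],[[-0.005,-0.033,0],[0,0,0]],[[-0.006,-0.032,0],[0,0,0]]]'

```text
clock: 19.37
eef_pos: [484.3, 36.8, 135.9]
ee_rot: [-3.138, -0.136, 0.002]
wrist_force: [0.8, -0.0, -0.6]
finger_gap: 0.163
grip_force: 30.0
```

Call:
apply_moves --steps '[[[-0.005,-0.033,0],[0,0,0]],[[-0.006,-0.032,0],[0,0,0]],[[0,0,0],[0,0,0]],[[0,0,0.014],[0,0,0]],[[0,0,0.014],[0,0,0]]]'

```text
clock: 19.78
eef_pos: [468.7, 99.5, 108.2]
ee_rot: [3.138, 0.138, 0.001]
wrist_force: [0.4, 0.1, -0.4]
finger_gap: 0.169
grip_force: 30.0
```

Call:
apply_moves --steps '[[[0,0,0.014],[0,0,0]],[[0,0,0.014],[0,0,0]],[[0,0,0.012],[0,0,0]],[[0,0,0],[0,0,0]],[[0,0,0],[0,0,0]]]'

```text
clock: 20.2
eef_pos: [468.4, 98.9, 68.2]
ee_rot: [-3.139, -0.136, 0.003]
wrist_force: [0.8, 0.5, -1.1]
finger_gap: 0.166
grip_force: 30.0
```

Call:
apply_moves --steps '[[[0,0,0.003],[0,0,0]],[[0,0,0.003],[0,0,0]],[[0,0,0.002],[0,0,0]],[[0,0,0],[0,0,0]]]'

```text
clock: 20.53
eef_pos: [468.7, 99.1, 60.6]
ee_rot: [-3.139, -0.137, 0.0]
wrist_force: [-0.6, -0.1, 0.3]
finger_gap: 0.161
grip_force: 30.0
```

Call:
apply_moves --steps '[[[0,0,0.002],[0,0,0]],[[0,0,0.002],[0,0,0]],[[0,0,0.002],[0,0,0]],[[0,0,0],[0,0,0]],[[0,0,0],[0,0,0]]]'

```text
clock: 20.95
eef_pos: [468.7, 99.1, 54.6]
ee_rot: [-3.139, -0.137, 0.0]
wrist_force: [0.9, -0.2, -0.9]
finger_gap: 0.164
grip_force: 30.0
```

Call:
apply_moves --steps '[[[0,0,0.001],[0,0,0]],[[0,0,0],[0,0,0]],[[0,0,0],[0,0,0]]]'

```text
clock: 21.2
eef_pos: [468.9, 99.1, 54.4]
ee_rot: [3.139, 0.137, 0.001]
wrist_force: [-2.6, -0.3, 8.0]
finger_gap: 0.162
grip_force: 30.2
```

Contact. Release, retreat, and head for the second jar.

Call:
apply_moves --steps '[[[0,0,0],[0,0,0]],[[0,0,0],[0,0,0]],[[0,0,0],[0,0,0]],[[0,0,0],[0,0,0]]]' --grip 0.38

```text
clock: 21.53
eef_pos: [468.7, 99.1, 53.6]
ee_rot: [-3.139, -0.137, 0.0]
wrist_force: [0.1, 0.9, -0.1]
finger_gap: 0.378
grip_force: 0.0
```

Call:
apply_moves --steps '[[[0,0,-0.01],[0,0,0]],[[0,0,-0.02],[0,0,0]],[[0,0,-0.025],[0,0,0]],[[0,0,-0.03],[0,0,0]],[[0,0,0],[0,0,0]]]'

```text
clock: 21.95
eef_pos: [470.9, 99.1, 144.0]
ee_rot: [3.138, 0.137, 0.014]
wrist_force: [0.7, 0.8, 0.1]
finger_gap: 0.381
grip_force: 0.0
```

```bash
python3 - <<'E'
from seg import *
print('box');seg('top',48,66)
plan([(528,-225.5,140,5),(528,-225.5,56,5,14)],mm=37)
E
```

```text
box
top 36 mean [ 528.  -224.8   54.6] rect [ 528.4 -225.2] [12.4 13.7] 1.5 box [ 39.7 -42.2]
at [470.   99.1 141.6] yaw 4.99 tilt 0.33 gap 33.6 t 22.0 F [ 1.   0.2 -0.5]
[[[0.003,0.036,0],[0,0,0]],[[0.003,0.037,0],[0,0,0]],[[0.003,0.036,0],[0,0,0]],[[0.003,0.037,0],[0,-0.1,0]],[[0.004,0.036,0],[0,0,0]]]
[[[0.003,0.037,0],[0,-0.1,0]],[[0.004,0.036,0.001],[0,0,0]],[[0.003,0.037,0],[0,-0.1,0]],[[0.004,0.036,0.001],[0,0,0]],[[0,0,0.014],[0,0,0]]]
[[[0,0,0.014],[0,0,0]],[[0,0,0.014],[0,0,0]],[[0,0,0.014],[0,0,0]],[[0,0,0.014],[0,0,0]],[[0,0,0.014],[0,0,0]]]
end [ 528.4 -225.1   55.9] 4.99
```

```bash
python3 - <<'E'
from seg import *
im,d,k=shot('top'); v,u=np.mgrid[:420,:560]
P=np.array(k['eye'])+d[...,None]*(np.stack([(u-k['cx'])/k['fx'],(v-k['cy'])/k['fy'],np.ones_like(u)],-1)@R.from_rotvec(k['rotation']).as_matrix().T)
for z0 in (20,60,100,200,300):
    m=(d>0)&(P[...,2]>z0)&(P[...,0]>575)&(P[...,1]>-330)&(P[...,1]<330)
    for a,b in ((-320,-130),(-130,50),(50,330)):
        q=P[m&(P[...,1]>a)&(P[...,1]<b)]
        print(z0,a,b,len(q),q.min(0) if len(q) else '')
plan([(528,-150,140,5),(528,-150,140,95),(527.5,-225.5,140,95),(527.5,-225.5,56,95,14)],mm=37,deg=6)
E
```

```text
20 -320 -130 10763 [ 657.8 -318.6   20.3]
20 -130 50 10890 [ 620.8 -130.    20.1]
20 50 330 22787 [575.   50.3  20. ]
60 -320 -130 10440 [ 658.3 -318.6   60.2]
60 -130 50 10562 [ 620.8 -130.    60. ]
60 50 330 22439 [575.   50.7  60. ]
100 -320 -130 10083 [ 658.3 -318.6  100.1]
100 -130 50 10373 [ 620.8 -130.   102.2]
100 50 330 22195 [575.   50.7 100.3]
200 -320 -130 1509 [ 662.  -301.9  200. ]
200 -130 50 6260 [ 620.8 -129.9  200. ]
200 50 330 15153 [575.   50.7 200. ]
300 -320 -130 0 
300 -130 50 0 
300 50 330 9578 [575.  156.6 300.1]
at [469.1  99.1 139.8] yaw 4.99 tilt 0.14 gap 33.2 t 22.1 F [-0.2 -0.1 -0. ]
[[[0.005,0.036,0],[0,0,0]],[[0.005,0.036,0],[0,0,0]],[[0.005,0.036,0],[0,0,0]],[[0.006,0.036,0],[0,0,0]],[[0.005,0.036,0],[0,0,0]]]
[[[0.006,0.037,0],[0,-0.1,0]],[[0.005,0.036,0],[0,0,0]],[[0,0,0],[0,0,-5.6]],[[0,0,0],[0,0,-5.6]],[[0,0,0],[0,0,-5.6]]]
[[[0,0,0],[0,0,-5.6]],[[0,0,0],[0,0,-5.6]],[[0,0,0],[0,0,-5.6]],[[0,0,0],[0,0,-5.6]],[[0,0,0],[0,0,-5.6]]]
[[[0,0,0],[0,0,-5.7]],[[0,0,0],[0,0,-5.6]],[[0,0,0],[0,0,-5.7]],[[0,0,0],[0,0,-5.6]],[[0,0,0],[0,0,-5.7]]]
[[[0,0,0],[0,0,-5.6]],[[0,0,0],[0,0,-5.7]],[[0,0,0],[0,0,-5.6]],[[-0.025,-0.002,0],[0,0,0]],[[-0.025,-0.003,0],[0,0,0]]]
[[[-0.025,-0.002,0],[0,0,0]],[[0,0,0.012],[0,0,0]],[[0,0,0.012],[0,0,0]],[[0,0,0.012],[0,0,0]],[[0,0,0.012],[0,0,0]]]
[[[0,0,0.012],[0,0,0]],[[0,0,0.012],[0,0,0]],[[0,0,0.012],[0,0,0]]]
end [ 527.5 -225.1   56. ] 94.99
```

Call:
apply_moves --steps '[[[0.005,0.036,0],[0,0,0]],[[0.005,0.036,0],[0,0,0]],[[0.005,0.036,0],[0,0,0]],[[0.006,0.036,0],[0,0,0]],[[0.005,0.036,0],[0,0,0]]]'

```text
clock: 22.47
eef_pos: [509.9, -79.5, 137.7]
ee_rot: [-3.138, -0.137, 0.003]
wrist_force: [0.9, 0.9, 0.7]
finger_gap: 0.38
grip_force: 0.0
```

Call:
apply_moves --steps '[[[0.006,0.037,0],[0,0,0]],[[0.005,0.036,0],[0,0,0]],[[0,0,0],[0,0,-6]],[[0,0,0],[0,0,-6]],[[0,0,0],[0,0,-6]]]'

```text
clock: 22.88
eef_pos: [526.9, -150.2, 137.2]
ee_rot: [-3.076, -0.631, 0.003]
wrist_force: [-0.2, 0.6, -1.4]
finger_gap: 0.378
grip_force: 0.0
```

Call:
apply_moves --steps '[[[0,0,0],[0,0,-6]],[[0,0,0],[0,0,-6]],[[0,0,0],[0,0,-6]],[[0,0,0],[0,0,-6]],[[0,0,0],[0,0,-6]]]'

```text
clock: 23.3
eef_pos: [527.0, -149.5, 137.4]
ee_rot: [-2.806, -1.408, 0.002]
wrist_force: [-0.3, -0.2, 0.4]
finger_gap: 0.38
grip_force: 0.0
```

Call:
apply_moves --steps '[[[0,0,0],[0,0,-6]],[[0,0,0],[0,0,-6]],[[0,0,0],[0,0,-6]],[[0,0,0],[0,0,-6]],[[0,0,0],[0,0,-6]]]'

```text
clock: 23.72
eef_pos: [527.0, -149.5, 137.4]
ee_rot: [-2.346, -2.086, 0.001]
wrist_force: [0.2, 0.3, -0.9]
finger_gap: 0.382
grip_force: 0.0
```

Call:
apply_moves --steps '[[[0,0,0],[0,0,-6]],[[0,0,0],[0,0,-6]],[[0,0,0],[0,0,0]],[[0,0,0],[0,0,0]]]'

```text
clock: 24.05
eef_pos: [527.2, -149.5, 137.8]
ee_rot: [-2.125, -2.311, 0.001]
wrist_force: [-0.3, -0.2, 0.6]
finger_gap: 0.38
grip_force: 0.0
```

```bash
python3 - <<'E'
from seg import *
seg('wrist',48,66); seg('top',48,66,(-140,140,250,450)); seg('top',48,66)
plan([(527.7,-225.3,140,95),(527.5,-225.3,56,95,14)],mm=37,deg=6)
E
```

```text
wrist 378 mean [ 526.8 -225.2   55.2] rect [ 526.8 -226.4] [14.6 13.7] 0.5 box [ 38.5 -42.5]
top 81 mean [488.6 206.7  54.5] rect [489.  207.2] [35.5 11.8] 37.9 box [ 37.7 391.1]
top 31 mean [469.2 100.2  52. ] rect [469.1 100.1] [12.  11.9] 89.6 box [  9.2 286.6]
at [ 527.4 -149.7  138.3] yaw 94.85 tilt 0.04 gap 33.3 t 24.2 F [-1.  -0.6  0.4]
[[[-0.025,-0.002,-0.001],[0,0,0]],[[-0.025,-0.002,0],[0,0,-0.1]],[[-0.025,-0.002,-0.001],[0,0,0]],[[0,0,0.012],[0,0,0]],[[0,0,0.012],[0,0,0]]]
[[[0,0,0.012],[0,0,0]],[[0,0,0.012],[0,0,0]],[[0,0,0.012],[0,0,0]],[[0,0,0.012],[0,0,0]],[[0,0,0.012],[0,0,0]]]
end [ 527.8 -224.9   56.3] 94.95
```

Call:
apply_moves --steps '[[[-0.025,-0.002,0],[0,0,0]],[[-0.025,-0.002,0],[0,0,0]],[[-0.025,-0.002,0],[0,0,0]],[[0,0,0.012],[0,0,0]],[[0,0,0.012],[0,0,0]]]'

```text
clock: 24.62
eef_pos: [528.1, -226.4, 114.6]
ee_rot: [2.126, 2.311, 0.0]
wrist_force: [0.1, 0.4, -0.1]
finger_gap: 0.384
grip_force: 0.0
```

Call:
apply_moves --steps '[[[0,0,0.012],[0,0,0]],[[0,0,0.012],[0,0,0]],[[0,0,0.012],[0,0,0]],[[0,0,0.012],[0,0,0]],[[0,0,0.01],[0,0,0]]]'

```text
clock: 25.03
eef_pos: [527.9, -224.8, 55.5]
ee_rot: [-2.123, -2.315, 0.0]
wrist_force: [-0.5, -0.1, -0.4]
finger_gap: 0.38
grip_force: 0.0
```

Call:
apply_moves --steps '[[[0,0,0],[0,0,0]],[[0,0,0],[0,0,0]],[[0,0,0],[0,0,0]]]'

```text
clock: 25.28
eef_pos: [528.4, -225.1, 57.2]
ee_rot: [2.122, 2.315, 0.0]
wrist_force: [0.6, -0.4, -0.1]
finger_gap: 0.382
grip_force: 0.0
```

Call:
apply_moves --steps '[[[0,0,0],[0,0,0]],[[0,0,0],[0,0,0]],[[0,0,0],[0,0,0]],[[0,0,0],[0,0,0]],[[0,0,0],[0,0,0]]]' --grip 0

```text
clock: 25.7
eef_pos: [528.2, -225.1, 57.1]
ee_rot: [2.122, 2.315, 0.0]
wrist_force: [0.2, 0.7, 2.4]
finger_gap: 0.165
grip_force: 30.0
```

Call:
apply_moves --steps '[[[0,0,-0.015],[0,0,0]],[[0,0,-0.02],[0,0,0]],[[0,0,-0.025],[0,0,0]],[[0,0,-0.02],[0,0,0]],[[0,0,0],[0,0,0]]]'

```text
clock: 26.12
eef_pos: [529.5, -225.8, 140.7]
ee_rot: [2.118, 2.311, 0.001]
wrist_force: [0.0, 0.4, -0.1]
finger_gap: 0.167
grip_force: 29.9
```

```bash
python3 - <<'E'
from h import *
plan([(520,-150,140,95),(520,-150,140,5),(478,148,136,5),(478,148,66,5,15)],mm=36,deg=6)
E
```

```text
at [ 529.5 -225.8  140.7] yaw 94.99 tilt 0.38 gap 14.7 t 26.1 F [ 0.   0.4 -0.1]
[[[0.025,-0.001,0],[0.1,0.1,0]],[[0.026,-0.001,0],[0.1,0.1,0]],[[0.025,-0.001,0],[0.1,0,0]],[[0,0,0],[0,0,6.0]],[[0,0,0],[0,0,6.0]]]
[[[0,0,0],[0,0,6.0]],[[0,0,0],[0,0,6.0]],[[0,0,0],[0,0,6.0]],[[0,0,0],[0,0,6.0]],[[0,0,0],[0,0,6.0]]]
[[[0,0,0],[0,0,6.0]],[[0,0,0],[0,0,6.0]],[[0,0,0],[0,0,6.0]],[[0,0,0],[0,0,6.0]],[[0,0,0],[0,0,6.0]]]
[[[0,0,0],[0,0,6.0]],[[0,0,0],[0,0,6.0]],[[0,0,0],[0,0,6.0]],[[-0.002,-0.033,0],[0,0,0]],[[-0.002,-0.033,0.001],[0,0,0]]]
[[[-0.002,-0.034,0],[0,0,0]],[[-0.002,-0.033,0.001],[0,0,0]],[[-0.002,-0.034,0],[0,0,0]],[[-0.001,-0.033,0.001],[0,0,0]],[[-0.002,-0.034,0],[0,0,0]]]
[[[-0.001,-0.033,0.001],[0,0,0]],[[-0.002,-0.034,0],[0,0,0]],[[0,0,0.014],[0,0,0]],[[0,0,0.014],[0,0,0]],[[0,0,0.014],[0,0,0]]]
[[[0,0,0.014],[0,0,0]],[[0,0,0.014],[0,0,0]]]
end [477.8 148.1  66.2] 4.99
```

Call:
apply_moves --steps '[[[0.025,-0.001,0],[0,0,0]],[[0.026,-0.001,0],[0,0,0]],[[0.025,-0.001,0],[0,0,0]],[[0,0,0],[0,0,6]],[[0,0,0],[0,0,6]]]'

```text
clock: 26.53
eef_pos: [518.1, -148.1, 135.9]
ee_rot: [-2.355, -2.077, 0.001]
wrist_force: [0.3, -0.4, 0.0]
finger_gap: 0.17
grip_force: 29.9
```

Call:
apply_moves --steps '[[[0,0,0],[0,0,6]],[[0,0,0],[0,0,6]],[[0,0,0],[0,0,6]],[[0,0,0],[0,0,6]],[[0,0,0],[0,0,6]]]'

```text
clock: 26.95
eef_pos: [518.2, -149.3, 135.8]
ee_rot: [-2.814, -1.394, 0.001]
wrist_force: [0.5, 1.0, -0.7]
finger_gap: 0.163
grip_force: 29.9
```

Call:
apply_moves --steps '[[[0,0,0],[0,0,6]],[[0,0,0],[0,0,6]],[[0,0,0],[0,0,6]],[[0,0,0],[0,0,6]],[[0,0,0],[0,0,6]]]'

```text
clock: 27.37
eef_pos: [518.2, -149.3, 135.8]
ee_rot: [-3.079, -0.618, 0.002]
wrist_force: [0.8, -0.2, 0.1]
finger_gap: 0.166
grip_force: 29.9
```

Call:
apply_moves --steps '[[[0,0,0],[0,0,6]],[[0,0,0],[0,0,6]],[[0,0,0],[0,0,6]],[[-0.002,-0.033,0],[0,0,0]],[[-0.002,-0.033,0],[0,0,0]]]'

```text
clock: 27.78
eef_pos: [508.3, -84.1, 135.7]
ee_rot: [-3.138, -0.131, 0.002]
wrist_force: [0.7, 0.4, -0.8]
finger_gap: 0.169
grip_force: 29.9
```

Call:
apply_moves --steps '[[[-0.002,-0.034,0],[0,0,0]],[[-0.002,-0.033,0],[0,0,0]],[[-0.002,-0.034,0],[0,0,0]],[[-0.001,-0.033,0],[0,0,0]],[[-0.002,-0.034,0],[0,0,0]]]'

```text
clock: 28.2
eef_pos: [484.5, 84.0, 136.0]
ee_rot: [-3.139, -0.136, 0.001]
wrist_force: [0.3, -0.2, 0.2]
finger_gap: 0.164
grip_force: 29.9
```

Call:
apply_moves --steps '[[[-0.001,-0.033,0],[0,0,0]],[[-0.002,-0.034,0],[0,0,0]],[[0,0,0],[0,0,0]],[[0,0,0],[0,0,0]]]'

```text
clock: 28.53
eef_pos: [475.8, 150.1, 136.0]
ee_rot: [3.138, 0.141, -0.002]
wrist_force: [0.8, -0.6, -0.7]
finger_gap: 0.164
grip_force: 29.9
```

```bash
python3 - <<'E'
from seg import *
seg('side',40,66,(-140,140,250,450))
seg('wrist',40,66,(-140,140,250,450))
plan([(478,148,62,5,14)])
E
```

```text
side 103 mean [488.  201.9  50. ] rect [487.8 204.1] [36.8 15. ] 36.7 box [ 36.7 386.3]
side 45 mean [468.3  94.5  48.8] rect [468.4  95.4] [11.7 15.2] 1.0 box [  7.8 281. ]
wrist 1364 mean [489.6 203.9  53.6] rect [488.1 204.8] [35.8 12.3] 37.6 box [ 38.5 388.2]
wrist 490 mean [470.3  99.3  51.3] rect [468.7  98.2] [14.6 14.7] 45.6 box [ 10.2 285.6]
at [476.3 148.4 136.2] yaw 4.97 tilt 0.05 gap 14.5 t 28.6 F [ 0.2 -0.6  0.4]
[[[0,0,0.012],[0,0,0]],[[0,0,0.012],[0,0,0]],[[0,0,0.013],[0,0,0]],[[0.001,0,0.012],[0,0,0]],[[0,0,0.013],[0,0,0]]]
[[[0.001,0.001,0.012],[0,0,0]]]
end [478.4 147.6  62.2] 4.97
```

Call:
apply_moves --steps '[[[0,0,0.014],[0,0,0]],[[0,0,0.014],[0,0,0]],[[0,0,0.014],[0,0,0]],[[0,0,0.014],[0,0,0]],[[0,0,0.014],[0,0,0]]]'

```text
clock: 29.05
eef_pos: [476.7, 147.5, 65.9]
ee_rot: [3.139, 0.133, -0.0]
wrist_force: [0.2, -0.2, -0.3]
finger_gap: 0.161
grip_force: 29.9
```

Call:
apply_moves --steps '[[[0,0,0.004],[0,0,0]],[[0,0,0.003],[0,0,0]],[[0,0,0.002],[0,0,0]],[[0,0,0],[0,0,0]],[[0,0,0],[0,0,0]]]'

```text
clock: 29.47
eef_pos: [476.8, 148.8, 58.3]
ee_rot: [-3.139, -0.136, -0.002]
wrist_force: [-0.1, -0.5, -0.9]
finger_gap: 0.169
grip_force: 29.9
```

Call:
apply_moves --steps '[[[0,0,0.001],[0,0,0]],[[0,0,0.001],[0,0,0]],[[0,0,0.001],[0,0,0]],[[0,0,0],[0,0,0]]]'

```text
clock: 29.8
eef_pos: [476.4, 149.0, 54.6]
ee_rot: [3.139, 0.137, -0.0]
wrist_force: [-0.3, -0.1, -0.5]
finger_gap: 0.166
grip_force: 29.9
```

Call:
apply_moves --steps '[[[0,0,0.001],[0,0,0]],[[0,0,0],[0,0,0]],[[0,0,0],[0,0,0]]]'

```text
clock: 30.05
eef_pos: [476.6, 149.1, 54.0]
ee_rot: [-3.138, -0.137, -0.001]
wrist_force: [-0.8, 2.2, 3.4]
finger_gap: 0.172
grip_force: 30.0
```

Call:
apply_moves --steps '[[[0,0,0],[0,0,0]],[[0,0,0],[0,0,0]],[[0,0,0],[0,0,0]],[[0,0,0],[0,0,0]]]' --grip 0.35

```text
clock: 30.38
eef_pos: [476.3, 148.9, 53.6]
ee_rot: [3.139, 0.136, -0.0]
wrist_force: [0.5, -0.5, -0.4]
finger_gap: 0.353
grip_force: 0.0
```

Call:
apply_moves --steps '[[[0,0,-0.01],[0,0,0]],[[0,0,-0.02],[0,0,0]],[[0,0,-0.035],[0,0,0]],[[0,0,-0.035],[0,0,0]],[[0,0,-0.035],[0,0,0]]]'

```text
clock: 30.8
eef_pos: [476.0, 148.9, 191.0]
ee_rot: [3.139, 0.137, 0.0]
wrist_force: [1.1, -0.4, 0.3]
finger_gap: 0.351
grip_force: 0.0
```

Call:
apply_moves --steps '[[[0,0,-0.03],[0,0,0]],[[0,0,-0.03],[0,0,0]],[[0,0,-0.03],[0,0,0]],[[0,0,0],[0,0,0]],[[0,0,0],[0,0,0]]]'

```text
clock: 31.22
eef_pos: [476.6, 149.0, 280.3]
ee_rot: [-3.139, -0.137, -0.005]
wrist_force: [-0.3, 0.0, -1.2]
finger_gap: 0.353
grip_force: 0.0
```

Call:
apply_moves --steps '[[[0,0.04,0],[0,0,0]],[[0,0.04,0],[0,0,0]],[[0,0.04,0],[0,0,0]],[[0,0,0],[0,0,0]],[[0,0,0],[0,0,0]]]'

```text
clock: 31.63
eef_pos: [486.5, 28.0, 277.5]
ee_rot: [-3.138, -0.131, 0.004]
wrist_force: [-0.2, 0.1, 0.0]
finger_gap: 0.352
grip_force: 0.0
```

```bash
python3 look.py L6 top,wrist,side; python3 - <<'E'
from seg import *
for c in('side','wrist','top'): seg(c,40,66,(-140,140,250,450)); seg(c,195,220,(-90,90,-260,-150))
E
```

```text
top cover_bar 0.83 [498.8, 181.7] [ 501.9 -382.3] box [   0.1 -196.9] d [ 500.7 -377.3  210.3]
top socket 0.78 [366.0, 198.7] [ 481.9 -150.8] box [ 0.2 35.5] d [ 481.9 -150.8    6.3]
top cartridge 0.67 [222.3, 196.1] [487.6 201.4] box [ 36.2 385.9] d [484.5 195.7  43.7]
top cartridge_lug 0.47 [209.9, 189.5] [503.5 231.5] box [ 54.7 414.5] d [503.9 232.2   4.9]
top jar1 0.53 [267.5, 206.8] [461.5  90.4] box [  0.7 277.5] d [459.1  88.4  49.8]
top jar1 0.52 [242.4, 204.2] [467.8 151.9] box [ 12.2 338.3] d [432.7  93.9 565.3]
top dry_base 0.77 [378.1, 197.4] [ 485.7 -181.7] box [1.2 4.4] d [ 485.2 -180.4    6.4]
wrist socket 0.63 [421.1, 194.0] [ 475.4 -150. ] box [-6.2 36.8] d [ 475.8 -149.2    7.7]
wrist cartridge 0.65 [126.3, 160.9] [484.5 206.9] box [ 33.7 391.7] d [490.5 194.9  34.3]
wrist cartridge_lug 0.69 [108.8, 137.8] [510.3 224.3] box [ 60.8 406.8] d [510.2 224.6   8.4]
wrist jar1 0.89 [175.8, 174.4] [473.4 148.6] box [ 17.5 334.6] d [480.  140.9  33.6]
wrist jar1 0.75 [227.9, 194.0] [454.6  85.3] box [ -6.7 273.1] d [462.3  82.   32.9]
wrist jar1 0.58 [166.4, 165.7] [483.  1
[... 872 characters left out ...]
ean [453.6  86.3  48.5] rect [452.9  88.9] [15.9 14.8] 70.6 box [ -7.6 274.2]
side 367 mean [ 501.1 -382.6  208.9] rect [ 501.1 -381.6] [76.4 10.2] 5.2 box [  -0.7 -197.1]
wrist 612 mean [488.8 203.8  52.9] rect [487.7 205.5] [36.3 13. ] 39.4 box [ 37.7 388.2]
wrist 203 mean [475.5 146.9  51.3] rect [474.4 148. ] [13.9 14.6] 87.7 box [ 19.4 332.7]
wrist 185 mean [455.3  89.1  51.7] rect [454.  90.] [14.1 15. ] 46.0 box [ -5.7 276.8]
top 87 mean [488.5 206.2  53.9] rect [488.9 206.8] [35.3 12. ] 37.4 box [ 37.6 390.6]
top 31 mean [455.1  90.5  52.5] rect [455.1  90.6] [12.1 11.7] 0.0 box [ -5.7 278.3]
top 195 mean [ 500.6 -378.1  208.3] rect [ 501.5 -378.9] [75.9 12.7] 3.6 box [  -0.8 -192.6]
```

View pics/L6wrist.png

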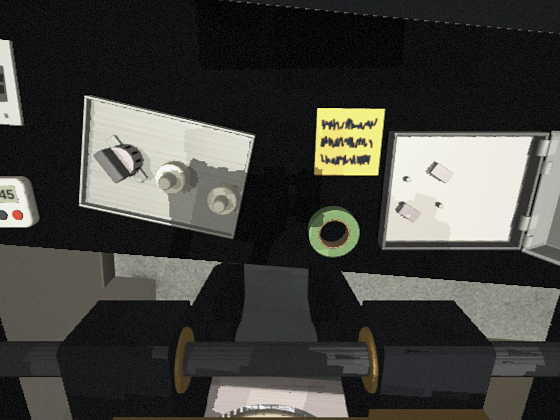

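```bash
python3 - <<'E'
from h import *
plan([(454.6,89.6,100,5),(454.6,89.6,54.5,5,15)],mm=36,deg=6)
E
```

```text
at [486.9  29.4 278.7] yaw 4.98 tilt 0.0 gap 30.8 t 33.0 F [ 0.1  0.2 -1.2]
[[[-0.004,-0.01,0.03],[0,0,0]],[[-0.005,-0.011,0.03],[0,0,0]],[[-0.004,-0.01,0.03],[0,0,0]],[[-0.005,-0.011,0.03],[0,0,0]],[[-0.004,-0.01,0.029],[0,0,0]]]
[[[-0.005,-0.011,0.03],[0,0,0]],[[0,0,0.011],[0,0,0]],[[0,0,0.011],[0,0,0]],[[0,0,0.012],[0,0,0]],[[0,0,0.011],[0,0,0]]]
end [454.5  89.8  54.7] 4.98
```

Call:
apply_moves --steps '[[[-0.004,-0.01,0.03],[0,0,0]],[[-0.005,-0.011,0.03],[0,0,0]],[[-0.004,-0.01,0.03],[0,0,0]],[[-0.005,-0.011,0.03],[0,0,0]],[[-0.004,-0.01,0.029],[0,0,0]]]' --grip 0.35

```text
clock: 33.4
eef_pos: [459.8, 79.8, 128.5]
ee_rot: [3.139, 0.137, 0.0]
wrist_force: [1.1, 0.4, 0.4]
finger_gap: 0.351
grip_force: 0.0
```

Call:
apply_moves --steps '[[[-0.005,-0.011,0.03],[0,0,0]],[[0,0,0],[0,0,0]],[[0,0,0.015],[0,0,0]],[[0,0,0.015],[0,0,0]],[[0,0,0.015],[0,0,0]]]'

```text
clock: 33.82
eef_pos: [455.7, 89.4, 55.7]
ee_rot: [3.138, 0.137, 0.004]
wrist_force: [0.7, 0.4, 0.1]
finger_gap: 0.351
grip_force: 0.0
```

Call:
apply_moves --steps '[[[0,0,0],[0,0,0]],[[0,0,0],[0,0,0]],[[0,0,0],[0,0,0]]]'

```text
clock: 34.07
eef_pos: [455.4, 89.6, 56.2]
ee_rot: [3.138, 0.136, 0.003]
wrist_force: [-0.3, -0.6, 0.4]
finger_gap: 0.351
grip_force: 0.0
```

Call:
apply_moves --steps '[[[0,0,0],[0,0,0]],[[0,0,0],[0,0,0]],[[0,0,0],[0,0,0]],[[0,0,0],[0,0,0]],[[0,0,0],[0,0,0]]]' --grip 0

```text
clock: 34.48
eef_pos: [454.9, 89.9, 55.3]
ee_rot: [-3.139, -0.137, -0.002]
wrist_force: [-0.5, 1.2, 6.1]
finger_gap: 0.165
grip_force: 30.1
```

Call:
apply_moves --steps '[[[0,0,-0.005],[0,0,0]],[[0,0,-0.007],[0,0,0]],[[0,-0.01,0],[0,0,0]],[[-0.001,-0.011,0],[0,0,0]],[[0,0,0],[0,0,0]]]'

```text
clock: 34.9
eef_pos: [451.0, 112.5, 66.6]
ee_rot: [-3.138, -0.139, 0.001]
wrist_force: [-0.3, 0.1, -0.0]
finger_gap: 0.163
grip_force: 29.9
```

Call:
apply_moves --steps '[[[0,0,0.005],[0,0,0]],[[0,0,0.004],[0,0,0]],[[0,0,0.002],[0,0,0]],[[0,0,0],[0,0,0]],[[0,0,0],[0,0,0]]]'

```text
clock: 35.32
eef_pos: [451.6, 110.5, 55.4]
ee_rot: [-3.139, -0.136, 0.001]
wrist_force: [-0.7, -0.1, -0.1]
finger_gap: 0.165
grip_force: 29.9
```

Call:
apply_moves --steps '[[[0,0,0.001],[0,0,0]],[[0,0,0.001],[0,0,0]],[[0,0,0],[0,0,0]]]'

```text
clock: 35.57
eef_pos: [452.1, 110.8, 55.1]
ee_rot: [-3.138, -0.136, -0.002]
wrist_force: [-7.4, 2.4, 22.6]
finger_gap: 0.165
grip_force: 30.4
```

Call:
apply_moves --steps '[[[0,0,0],[0,0,0]],[[0,0,0],[0,0,0]],[[0,0,0],[0,0,0]],[[0,0,0],[0,0,0]]]' --grip 0.3

```text
clock: 35.9
eef_pos: [451.6, 110.5, 53.4]
ee_rot: [3.139, 0.136, -0.001]
wrist_force: [0.0, 0.4, -0.4]
finger_gap: 0.302
grip_force: 0.0
```

Call:
apply_moves --steps '[[[0,0,-0.01],[0,0,0]],[[0,0,-0.025],[0,0,0]],[[0,0,-0.04],[0,0,0]],[[0,0,-0.04],[0,0,0]],[[0,0,-0.04],[0,0,0]]]'

```text
clock: 36.32
eef_pos: [451.1, 110.6, 211.2]
ee_rot: [-3.139, -0.136, 0.0]
wrist_force: [1.5, -0.8, 0.1]
finger_gap: 0.3
grip_force: 0.0
```

Call:
apply_moves --steps '[[[0,0,-0.04],[0,0,0]],[[0,0,-0.04],[0,0,0]],[[0,0,0],[0,0,0]],[[0,0,0],[0,0,0]]]'

```text
clock: 36.65
eef_pos: [452.0, 110.7, 290.8]
ee_rot: [3.138, 0.137, 0.007]
wrist_force: [1.1, -0.1, -0.8]
finger_gap: 0.297
grip_force: 0.0
```

```bash
python3 - <<'E'
from seg import *
for c in('side','wrist','top'): seg(c,40,66,(-140,140,250,450))
plan([(502,-381,285,5),(502,-381,205,5,20)],mm=38,deg=6)
E
```

```text
side 99 mean [488.2 202.3  50.2] rect [487.6 205.2] [36.6 14.6] 41.6 box [ 36.9 386.8]
side 42 mean [475.2 145.4  49. ] rect [474.9 146.4] [12.1 13. ] 0.8 box [ 19.1 331.1]
side 48 mean [450.5 106.8  48.6] rect [450.6 107.6] [14.1 14.1] 1.2 box [ -8.9 294.9]
wrist 501 mean [487.7 204.7  53.1] rect [486.7 205.8] [35.7 12.6] 37.5 box [ 36.6 389.2]
wrist 178 mean [474.2 148.3  51.4] rect [473.5 148.7] [14.3 14.7] 25.9 box [ 18.3 334.1]
wrist 167 mean [450.7 110.6  51.3] rect [449.6 110.5] [14.4 13.5] 6.7 box [ -8.4 298.7]
at [451.1 110.6 287.6] yaw 4.98 tilt 0.15 gap 26.3 t 36.8 F [ 0.6  0.3 -0.7]
[[[0.001,0.035,0],[0,0,0]],[[0.001,0.035,0],[0,0,0]],[[0.001,0.035,0],[0,0,0]],[[0,0.035,0],[0,0,0]],[[0.001,0.035,0],[0,0,0]]]
[[[0,0.035,0],[0,0,0]],[[0.001,0.036,0],[0,0,0]],[[0,0.035,0],[0,0,0]],[[0.001,0.036,0],[0,0,0]],[[0,0.035,0],[0,0,0]]]
[[[0.001,0.036,0.001],[0,0,0]],[[0,0.035,0],[0,0,0]],[[0.001,0.036,0.001],[0,0.1,0]],[[0,0.035,0],[0,0,0]],[[0,0,0.016],[0,0,0]]]
[[[0,0,0.016],[0,0,0]],[[0,0,0.016],[0,0,0]],[[0,0,0.016],[0,0,0]],[[0,0,0.016],[0,0,0]]]
end [ 501.9 -380.8  205.4] 4.98
```

Call:
apply_moves --steps '[[[0.001,0.035,0],[0,0,0]],[[0.001,0.035,0],[0,0,0]],[[0,0.035,0],[0,0,0]],[[0,0.035,0],[0,0,0]],[[0.001,0.035,0],[0,0,0]]]' --grip 0.3

```text
clock: 37.22
eef_pos: [469.2, -64.9, 287.5]
ee_rot: [-3.137, -0.137, 0.004]
wrist_force: [0.3, 0.7, 0.5]
finger_gap: 0.299
grip_force: 0.0
```

Call:
apply_moves --steps '[[[0,0.035,0],[0,0,0]],[[0.001,0.036,0],[0,0,0]],[[0,0.035,0],[0,0,0]],[[0.001,0.036,0],[0,0,0]],[[0,0.035,0],[0,0,0]]]'

```text
clock: 37.63
eef_pos: [486.8, -241.3, 287.2]
ee_rot: [-3.137, -0.136, 0.003]
wrist_force: [0.6, 0.6, 0.6]
finger_gap: 0.301
grip_force: 0.0
```

Call:
apply_moves --steps '[[[0.001,0.036,0],[0,0,0]],[[0,0.035,0],[0,0,0]],[[0.001,0.036,0],[0,0,0]],[[0,0.035,0],[0,0,0]],[[0,0,0],[0,0,0]]]'

```text
clock: 38.05
eef_pos: [500.3, -385.8, 285.2]
ee_rot: [-3.137, -0.129, 0.005]
wrist_force: [-1.1, 0.0, -1.0]
finger_gap: 0.298
grip_force: 0.0
```

Call:
apply_moves --steps '[[[0,0,0.016],[0,0,0]],[[0,0,0.016],[0,0,0]],[[0,0,0.016],[0,0,0]],[[0,0,0.016],[0,0,0]],[[0,0,0.016],[0,0,0]]]'

```text
clock: 38.47
eef_pos: [501.2, -380.1, 206.5]
ee_rot: [-3.136, -0.137, 0.003]
wrist_force: [-0.1, 0.1, -0.6]
finger_gap: 0.297
grip_force: 0.0
```

Call:
apply_moves --steps '[[[0,0,0],[0,0,0]],[[0,0,0],[0,0,0]],[[0,0,0],[0,0,0]]]'

```text
clock: 38.72
eef_pos: [501.7, -380.8, 209.3]
ee_rot: [3.138, 0.137, 0.0]
wrist_force: [-0.3, -0.9, -0.5]
finger_gap: 0.3
grip_force: 0.0
```

Call:
apply_moves --steps '[[[0,0,0],[0,0,0]],[[0,0,0],[0,0,0]],[[0,0,0],[0,0,0]],[[0,0,0],[0,0,0]],[[0,0,0],[0,0,0]]]' --grip 0

```text
clock: 39.13
eef_pos: [501.6, -380.9, 209.2]
ee_rot: [3.138, 0.137, 0.001]
wrist_force: [-0.8, 0.7, 3.0]
finger_gap: 0.077
grip_force: 30.1
```

```bash
python3 - <<'E'
from h import *
plan([])
t=np.linspace(2.0,0,26)+.1036
y=-212*np.cos(t);z=-212*np.sin(t)
y=np.round(y-y[0])+0;z=np.round(z-z[0])+0
r=[[[0,float(a/1000),float(b/1000)],[0,0,0]] for a,b in zip(np.diff(y),np.diff(z))]
for i in range(0,25,5):print(r[i:i+5])
E
```

```text
at [ 501.6 -380.9  209.2] yaw 4.99 tilt 0.04 gap 6.8 t 39.1 F [-0.8  0.7  3. ]
end [ 501.6 -380.9  209.2] 4.99
[[[0, -0.015, -0.008], [0, 0, 0]], [[0, -0.015, -0.007], [0, 0, 0]], [[0, -0.016, -0.005], [0, 0, 0]], [[0, -0.017, -0.005], [0, 0, 0]], [[0, -0.017, -0.003], [0, 0, 0]]]
[[[0, -0.016, -0.001], [0, 0, 0]], [[0, -0.017, 0.0], [0, 0, 0]], [[0, -0.017, 0.001], [0, 0, 0]], [[0, -0.017, 0.002], [0, 0, 0]], [[0, -0.017, 0.004], [0, 0, 0]]]
[[[0, -0.016, 0.005], [0, 0, 0]], [[0, -0.016, 0.007], [0, 0, 0]], [[0, -0.015, 0.007], [0, 0, 0]], [[0, -0.014, 0.009], [0, 0, 0]], [[0, -0.014, 0.01], [0, 0, 0]]]
[[[0, -0.013, 0.011], [0, 0, 0]], [[0, -0.012, 0.012], [0, 0, 0]], [[0, -0.011, 0.013], [0, 0, 0]], [[0, -0.01, 0.014], [0, 0, 0]], [[0, -0.008, 0.014], [0, 0, 0]]]
[[[0, -0.008, 0.015], [0, 0, 0]], [[0, -0.006, 0.016], [0, 0, 0]], [[0, -0.005, 0.016], [0, 0, 0]], [[0, -0.004, 0.017], [0, 0, 0]], [[0, -0.003, 0.017], [0, 0, 0]]]
```

Call:
apply_moves --steps '[[[0,-0.015,-0.008],[0,0,0]],[[0,-0.015,-0.007],[0,0,0]],[[0,-0.016,-0.005],[0,0,0]],[[0,-0.017,-0.005],[0,0,0]],[[0,-0.017,-0.003],[0,0,0]]]'

```text
clock: 39.55
eef_pos: [494.6, -301.3, 237.8]
ee_rot: [3.136, 0.136, 0.002]
wrist_force: [1.1, -2.5, 2.3]
finger_gap: 0.083
grip_force: 30.1
```

Call:
apply_moves --steps '[[[0,-0.016,-0.001],[0,0,0]],[[0,-0.017,0],[0,0,0]],[[0,-0.017,0.001],[0,0,0]],[[0,-0.017,0.002],[0,0,0]],[[0,-0.017,0.004],[0,0,0]]]'

```text
clock: 39.97
eef_pos: [487.4, -217.3, 231.5]
ee_rot: [3.136, 0.136, 0.002]
wrist_force: [0.0, -1.6, 2.2]
finger_gap: 0.078
grip_force: 30.2
```

Call:
apply_moves --steps '[[[0,-0.016,0.005],[0,0,0]],[[0,-0.016,0.007],[0,0,0]],[[0,-0.015,0.007],[0,0,0]],[[0,-0.014,0.009],[0,0,0]],[[0,-0.014,0.01],[0,0,0]]]'

```text
clock: 40.38
eef_pos: [480.8, -142.4, 192.9]
ee_rot: [3.137, 0.137, 0.002]
wrist_force: [1.1, -3.5, -2.1]
finger_gap: 0.074
grip_force: 30.2
```

Call:
apply_moves --steps '[[[0,-0.013,0.011],[0,0,0]],[[0,-0.012,0.012],[0,0,0]],[[0,-0.011,0.013],[0,0,0]],[[0,-0.01,0.014],[0,0,0]],[[0,-0.008,0.014],[0,0,0]]]'

```text
clock: 40.8
eef_pos: [476.1, -88.3, 128.5]
ee_rot: [3.138, 0.137, 0.001]
wrist_force: [0.6, -0.0, 1.4]
finger_gap: 0.07
grip_force: 29.7
```

Call:
apply_moves --steps '[[[0,-0.008,0.015],[0,0,0]],[[0,-0.006,0.016],[0,0,0]],[[0,-0.005,0.016],[0,0,0]],[[0,-0.003,0.012],[0,0,0]],[[0,-0.002,0.01],[0,0,0]]]'

```text
clock: 41.22
eef_pos: [473.9, -64.0, 59.0]
ee_rot: [-3.137, -0.137, 0.0]
wrist_force: [0.7, 5.1, 1.5]
finger_gap: 0.07
grip_force: 29.5
```

Call:
apply_moves --steps '[[[0,0,0.006],[0,0,0]],[[0,0,0.003],[0,0,0]],[[0,0,0],[0,0,0]]]'

```text
clock: 41.47
eef_pos: [473.6, -62.8, 50.0]
ee_rot: [-3.135, -0.135, 0.002]
wrist_force: [3.9, 16.6, 0.8]
finger_gap: 0.071
grip_force: 29.6
```

Call:
apply_moves --steps '[[[0,-0.002,0.001],[0,0,0]],[[0,0,0.001],[0,0,0]],[[0,0,0.001],[0,0,0]],[[0,0,0],[0,0,0]],[[0,0,0],[0,0,0]]]'

```text
clock: 41.88
eef_pos: [473.7, -62.4, 47.6]
ee_rot: [-3.137, -0.136, 0.001]
wrist_force: [0.5, 6.9, -1.5]
finger_gap: 0.071
grip_force: 29.7
```

Call:
apply_moves --steps '[[[0,0,0.001],[0,0,0]],[[0,0,0.001],[0,0,0]],[[0,0,0.001],[0,0,0]],[[0,0,0],[0,0,0]]]'

```text
clock: 42.22
eef_pos: [473.6, -62.1, 44.5]
ee_rot: [-3.137, -0.136, 0.001]
wrist_force: [1.2, 8.4, 0.1]
finger_gap: 0.069
grip_force: 29.7
```

Call:
apply_moves --steps '[[[0,0,0.001],[0,0,0]],[[0,0,0.001],[0,0,0]],[[0,0,0.001],[0,0,0]],[[0,0,0],[0,0,0]]]'

```text
clock: 42.55
eef_pos: [473.9, -62.0, 43.1]
ee_rot: [-3.137, -0.136, -0.0]
wrist_force: [-5.5, 13.1, 23.2]
finger_gap: 0.069
grip_force: 27.8
```

Call:
apply_moves --steps '[[[0,0,0],[0,0,0]],[[0,0,0],[0,0,0]],[[0,0,0],[0,0,0]],[[0,0,0],[0,0,0]]]' --grip 0.28

```text
clock: 42.88
eef_pos: [473.9, -63.3, 41.6]
ee_rot: [3.139, 0.136, -0.0]
wrist_force: [-0.5, 0.3, -1.0]
finger_gap: 0.278
grip_force: 0.0
```

Call:
apply_moves --steps '[[[0,0,-0.015],[0,0,0]],[[0,0,-0.03],[0,0,0]],[[0,0,-0.04],[0,0,0]],[[0,0,-0.04],[0,0,0]],[[0,0,-0.04],[0,0,0]]]'

```text
clock: 43.3
eef_pos: [473.4, -63.1, 208.5]
ee_rot: [-3.139, -0.136, 0.001]
wrist_force: [0.6, -0.2, 0.1]
finger_gap: 0.279
grip_force: 0.0
```

Call:
apply_moves --steps '[[[0,0,0],[0,0,0]],[[0,0,0],[0,0,0]],[[0,0,0],[0,0,0]],[[0,0,0],[0,0,0]],[[0,0,0],[0,0,0]]]'

```text
clock: 43.72
eef_pos: [473.4, -63.0, 205.4]
ee_rot: [-3.138, -0.136, 0.004]
wrist_force: [-0.6, -0.0, -0.1]
finger_gap: 0.283
grip_force: 0.0
```

```bash
python3 - <<'E'
from seg import *
for c in('side','wrist','top'): seg(c,40,66,(-140,140,250,450),mn=30)
for c in ('top','wrist','side'):
    im,d,k=shot(c,'F'+c); v,u=np.mgrid[:420,:560]
    P=np.array(k['eye'])+d[...,None]*(np.stack([(u-k['cx'])/k['fx'],(v-k['cy'])/k['fy'],np.ones_like(u)],-1)@R.from_rotvec(k['rotation']).as_matrix().T)
    b=P[...,:2]-C; bx=b@Bx; by=b@By
    m=(d>0)&(abs(bx)<65)&(abs(by)<80)&(P[...,2]>62)&(P[...,2]<95)
    A=np.c_[bx[m],by[m],np.ones(m.sum())]; s=np.linalg.lstsq(A,P[m][:,2],rcond=None)[0]; print(c,m.sum(),s[:2].round(4),s[2].round(1))
    m=(d>0)&(abs(bx)<60)&(by>-20)&(by<75)&(P[...,2]<40); print('seen-through',m.sum())
plan([])
E
```

```text
side 100 mean [488.1 201.8  50.3] rect [487.2 204.3] [37.  15.1] 37.7 box [ 36.8 386.3]
side 43 mean [474.9 144.7  49. ] rect [474.3 146. ] [13.  13.5] 64.0 box [ 18.7 330.6]
side 49 mean [450.5 107.1  48.2] rect [451. 106.] [14.5 13.9] 5.5 box [ -8.9 295.2]
wrist 412 mean [475.4 145.6  50.4] rect [474.6 147.5] [14.6 14.5] 5.7 box [ 19.2 331.4]
wrist 363 mean [451.8 107.7  50.4] rect [450.8 109.1] [14.2 14.3] 82.2 box [ -7.5 295.6]
top 85 mean [488.3 206.3  54.2] rect [488.8 207. ] [35.6 12. ] 37.1 box [ 37.3 390.7]
top 35 mean [474.8 149.5  51.5] rect [474.9 149.2] [11.9 13.9] 88.4 box [ 19.  335.3]
top 36 mean [451.2 111.4  51.3] rect [451.4 110.9] [14.4 13.6] 0.7 box [ -7.8 299.3]
top 1079 [0. 0.] 71.1
seen-through 0
wrist 30446 [-0. -0.] 72.4
seen-through 0
side 3335 [0. 0.] 72.7
seen-through 0
at [473.8 -63.1 206.5] yaw 4.98 tilt 0.03 gap 24.6 t 44.0 F [-0.6  0.   0.4]
end [473.8 -63.1 206.5] 4.98
```

View pics/Fside.png

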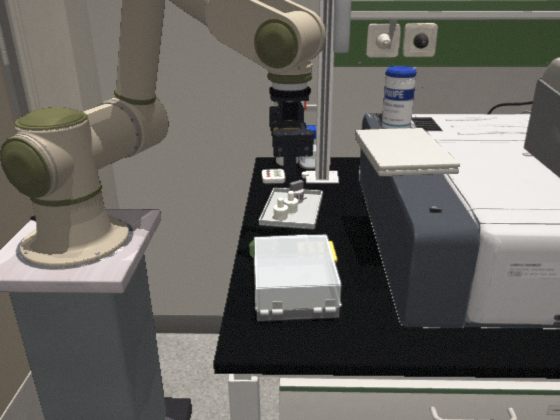

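```bash
python3 -c "
from bench import arm
print(arm.job_done())"
```

```text
the job is handed in; nothing more can be done
None
```

The job is handed in, with no verdict returned: the cover was opened to its stop, the cartridge and both jars found in the box stand upright in the tray (one jar was knocked aside after I placed it, so I moved it back), and the cover is closed to within measurement error.

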